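# Pin a sampling column into its carrying cradle

## Robot

A 7-joint arm with a two-finger parallel gripper is mounted at the origin on the work surface. World frame = base frame: x ahead of the robot, y to its left, z up, the work surface at z = 0. Lengths are in m, angles in rad, forces in N, time in s.
With the tool pointing down it reaches from about 0.35 to 0.9 m from the base axis. Payload 7.2 kg.
Tool frame: the origin (TCP) lies midway between the tips of the shut fingers; the grasp point (between the pads) lies 19 mm behind it; z points along the fingers, y is the line along which they close (so a half turn about z gives the same grasp; the last joint's range is limited). The gripper opens to 88 mm and grips with 3 to 60 N. Pads are 20 mm wide; open, the fingers measure 115 mm over their backs; the gripper's body (75 mm by 178 mm) begins 61 mm behind the grasp point.
Start: joints at [1.158, 0.411, -0.013, 1.596, 0.006, 1.134, -0.082], TCP at [0.211, -0.588, 0.223] pointing down, gripper open.
Joint ranges: [-2.95, 2.95], [-0.29, 1.99], [-1.47, 1.44], [0.14, 2.54], [-1.03, 4.17], [0.13, 1.85], [-2.86, 2.86]. Speed limits (rad/s): [2.39, 2.39, 3.01, 3.01, 3.14, 3.14, 3.14].

## Interface

Orientations are given as a unit quaternion [x, y, z, w].
In Python, from workcell import status, optics, hand_in gives the robot as it stands.
- The arm moves only by the shell command python3 -m pendant 'ROWS' [FORCE]. ROWS is JSON, a list of rows, each a list of 7 numbers: the shift along the world's x, y, z scaled (see below), then the turn, a rotation vector about the world's x, y, z scaled (see below), then the closure, from -1 (fully open) to 1 (shut), so that 0 is half open. A call has 1 to 12 rows; each row shifts and turns the commanded pose from where the row before left it; what a row does not reach is not made up. The controller multiplies each number of a shift by 3 cm and each number of a turn by 5 degrees. A row lasts 1/12 s, in which the tool goes at most 41.7 mm and 7.16 degrees, less where a joint would pass 70% of its speed; a pose out of reach is approached as far as the arm can. A call with a number of a shift or a turn outside -1 to 1 is refused whole. A call with a gripper value outside its range is refused whole. The fingers move at their own pace and stop on an object; FORCE is the grip in N (left out, the last holds). Time passes only in rows, so rows that do not move let the fingers close. It gives the time, the measured TCP pose, the force, the opening and the grip force at its end, in the units of the state.
- status.get_state(): the state, without advancing time (a new reading comes with each control period).
- optics.get_image(name): name is "scene" or "top"; returns the picture (384x512x3 uint8, blue, green, red); there is no depth.
- optics.get_calibration(name): a dict with "fx", "fy", "cx", "cy" (pixels), "dist_coeffs" ([k1, k2, p1, p2, k3] as OpenCV has them; the pictures are not rectified), "world_to_cam" (4x4, takes a point from world to camera coordinates). Camera axes: x right, y up, looking along -z (the intrinsics and any distortion apply to the point x, -y, -z); pixel columns grow to the right and rows downward; lengths in m; the calibration is good to about 2 mm. A picture is of the moment at which its call begins. get_calibration takes no time and is no camera call.
- hand_in(): hands the job in; it is judged then, once.
The state is a dict: "clock": time; "joints": joint angles; "joint_velocities": joint speeds; "joint_efforts": joint torques, N m; "tool_pos": TCP position; "ee_rot": TCP orientation; "force": force on the tool from outside, world axes, zero at the start; "ft_torque": the same for the moment, N m; "gripper_width": opening from 0.0 (shut) to 1.0 (fully open); "grip_force": force on a finger pad.
Only numpy, scipy, OpenCV 4.12 (cv2) and the standard library are available. Lean on these libraries where they do the work, as an engineer would, in place of code of your own. Each camera call takes 0.05 s, during which the arm holds its last target. There are 200 camera calls.

## Task

The stainless column is going out to the field: close the hinged strap over it so that the stud comes up through the strap's slot, and tip the parts bin forward to get at the linchpin lying at its back. Push the linchpin through the hole in the stud until its head is up against the stud, then swing its sprung ring up and over the top of the stud until it snaps shut around the pin's end, and leave it locked. Do not upset or push about the bottle and the spanner on the bench.

Things in the scene. Friction and masses are not known exactly. Their poses are not given: they have to be found in the camera images.
- stud_hole (a point): Centre of the cross-hole in the cradle's steel stud. Stud 20 mm along the hole, 24 mm across, top 17 mm above the hole's axis. Round hole, 13 mm, mouth chamfered 2 mm on the -x side. x: along hole and column, away from the robot; z up. Column 70 mm thick, its axis 88 mm to +y and 15 mm lower. The closed strap's flat top is 9 mm below the hole's axis: the pin's head rests on it and cannot roll far
- strap (a joint): Hinged steel strap over the column: angle, 0 closed (flat on the clamp's shoulder, stud through its slot), 1.57 standing straight up, stop at 1.95. The hinge is stiff (0.35 N m) and the strap stays where it is left: push it over and down from its +y side
- strap_hinge (a point): The strap's hinge line (along x), axes as stud_hole; 75 mm above the bench, on the far side of the column from the stud
- strap_tab (a point): Middle of the strap's end tab, on its outer face (upper face when closed), 177 mm from the hinge line. The tab is 36 mm wide (x), 26 mm along the strap, 6 mm thick; inwards of it comes the stud's slot (24 x 28 mm). y points from the tab to the hinge, z out of the outer face; axes turn with the strap
- bin (a joint): Tip-out parts bin: angle, 0 upright, grows as its top tips towards the robot, stop at 0.55. Stiff pivot (0.4 N m): it stays where it is left
- bin_pivot (a point): Middle of the bin's pivot line (along y), at its lower front edge, 14 mm above the bench; axes turn with the bin: x to its back, z up its front wall. Bin 168 x 168 mm outside, floor and walls 4 mm, front wall 70 mm high, others 60. A shelf 152 to 160 mm above the pivot starts 108 mm behind it: the pin can only be reached with the bin tipped forward. A small bracket lies by its +y wall
- bin_lip (a point): Middle of the top edge of the bin's front wall, 72 mm above the pivot line; a lip stands out 10 mm towards the robot. It can be hooked from inside the bin and drawn towards the robot; the first 35 mm of floor behind it is free
- pin_head (a point): Linchpin (100 g), middle of its head's grip: block 16 mm wide (y), 12 high, 24 long (x -6.5 to 17.5 mm of this point). x: to the pin's tip; z: side to which the ring opens. Shank 11 mm thick, x = 17.5 to 49.5 mm, tip tapered. Behind, to x = -15.5 mm, a thinner eye, ring's pivot at x = -10.5 mm. It lies on the bin's floor, z up, tip to the back, this point 6 mm above the floor
- pin_mid (a point): Point on the pin's axis 10 mm ahead of its head (27.5 mm ahead of pin_head); it is at stud_hole when the pin is home. Axes as pin_head
- ring (a joint): Sprung ring of the linchpin, 4 mm wire, 65 mm long from its pivot, 40 mm wide: angle, 0 open (leaning back from the tip on the z side, 42 degrees past upright, as it lies in the bin), 0.73 upright, 2.3 shut (in line with the pin, around its tip). Over-centre spring (0.14 N m): below 1.05 it springs back open, above it snaps shut by itself
- ring_end (a point): Middle of the ring's far arc, 65 mm from its pivot
- bottle: Capped clear plastic bottle, 60 mm wide, 130 mm high, standing on the bench; bystander; origin under its base
- spanner: Steel spanner, 120 mm, lying on the bench; bystander
Things that resemble listed ones, but are neither listed nor needed, are in the scene too. What is meant by the part that bears pin_head is not purple, and is the smaller of those in its own colour.

How it is judged:
On the way, in this order (a step that is already met when the one before it is completed fails the run):
1. the bin is tipped forward (value of joint bin above 0.4 rad), for 0.2 s.
2. with the strap down, the pin is through the stud with its head against it, ring still open (distance between pin_mid and stud_hole below 0.005 m and angle between the x axis of pin_mid and the x axis of stud_hole, either way round below 0.2 rad and value of joint strap below 0.08 rad and value of joint ring below 0.95 rad), for 0.2 s.
At the end, for the whole second after the job is handed in: Strap closed (within 0.08 rad), pin through the stud with its head against it (pin_mid within 5 mm of stud_hole, axis within 0.2 rad), ring snapped shut (within 0.15 rad) (distance between pin_mid and stud_hole below 0.005 m and angle between the x axis of pin_mid and the x axis of stud_hole, either way round below 0.2 rad and value of joint strap below 0.08 rad and value of joint ring above 2.15 rad); the robot touches nothing.
It fails at once if the bottle is tipped or pushed over 5 cm (angle between bottle's own z axis and vertical above 0.5 rad or distance of bottle from where it was at the start of the episode above 0.05 m).
It fails at once if the spanner is pushed over 5 cm (distance of spanner from where it was at the start of the episode above 0.05 m).
It also fails if it takes over 72 s, if anything falls off the work surface, if the arm or the gripper's body presses on something with over 40 N, if the wrist force passes 120 N, or if a joint passes its speed limit or range.

## Working session

There is one attempt and no reset: what is moved stays moved. The work goes in short steps, Python scripts to look and compute and a shell command to move; the robot and the scene stay as the last step left them, time stands still between calls to the robot, and variables do not carry over. Pictures are saved under pics/ and viewed, at most 10 in all, crops included, and the job is handed in when it is done.

```bash
mkdir -p pics; cat > h.py <<'E'
import numpy as np,cv2,json
from workcell import status,optics
def K(n):
    c=optics.get_calibration(n);return np.array([[c['fx'],0,c['cx']],[0,c['fy'],c['cy']],[0,0,1.]]),np.array(c['dist_coeffs'],float),np.array(c['world_to_cam'])
def ray(n,px):
    k,d,T=K(n);u=cv2.undistortPoints(np.array([[px]],float),k,d)[0,0]
    R=T[:3,:3];o=-R.T@T[:3,3];v=R.T@np.array([u[0],-u[1],-1]);return o,v/np.linalg.norm(v)
def onz(n,px,z):
    o,v=ray(n,px);return o+v*(z-o[2])/v[2]
def onplane(n,px,p,nn):
    o,v=ray(n,px);return o+v*np.dot(p-o,nn)/np.dot(v,nn)
def two(a,b):
    o1,v1=ray('scene',a);o2,v2=ray('top',b)
    t=np.linalg.lstsq(np.stack([v1,-v2],1),o2-o1,rcond=None)[0];p,q=o1+v1*t[0],o2+v2*t[1];return (p+q)/2,np.linalg.norm(p-q)
def proj(n,P):
    k,d,T=K(n);c=T[:3,:3]@np.array(P,float)+T[:3,3];return cv2.projectPoints(np.array([[[c[0],-c[1],-c[2]]]]),np.zeros(3),np.zeros(3),k,d)[0][0,0]
def snap(n,f,crop=None,s=1):
    i=optics.get_image(n);cv2.imwrite('pics/full_'+f,i)
    if crop:i=i[crop[1]:crop[3],crop[0]:crop[2]]
    cv2.imwrite('pics/'+f,cv2.resize(i,None,fx=s,fy=s,interpolation=cv2.INTER_CUBIC));return i
E
python3 - <<'E'
from h import *
snap('scene','s0.png',s=1.5);snap('top','t0.png',s=1.5)
for n in('scene','top'):
    k,d,T=K(n);print(n,k[0,0],d,-T[:3,:3].T@T[:3,3],T[:3,:3].round(2).tolist())
print(status.get_state())
E
```

```text
scene 439.222832050709 [-0.1688076  0.         0.         0.         0.       ] [1.21933697 0.16513254 0.93503991] [[-0.31, 0.95, 0.01], [-0.76, -0.26, 0.6], [0.57, 0.18, 0.8]]
top 367.5179717838817 [0.04145215 0.         0.         0.         0.        ] [ 0.52307221 -0.04590694  0.80706918] [[0.0, -1.0, -0.02], [0.99, 0.0, 0.14], [-0.14, -0.02, 0.99]]
{'clock': 0.1, 'joints': array([ 1.15783004,  0.41182677, -0.01273174,  1.59692918,  0.00560526,
        1.1342661 , -0.08223027]), 'joint_velocities': array([-0.00189961, -0.00095608, -0.00142907, -0.00186033, -0.00057771,
        0.00023029,  0.00075674]), 'joint_efforts': array([ 2.58458822e-03, -5.89095855e+01,  6.43833149e-01, -2.91708934e+01,
       -5.38106484e-02,  1.44325502e-02,  5.45969772e-05]), 'tool_pos': array([ 0.21106493, -0.58782526,  0.22190154]), 'ee_rot': array([ 9.85177335e-01,  1.71537555e-01, -1.65882435e-04, -6.76830083e-04]), 'force': array([-0.418716  , -1.08423968, -0.05910322]), 'ft_torque': array([-0.04133488,  0.03894475,  0.06499237]), 'grip_force': 0.0, 'gripper_width': 0.9989418532586571}
```

View pics/s0.png

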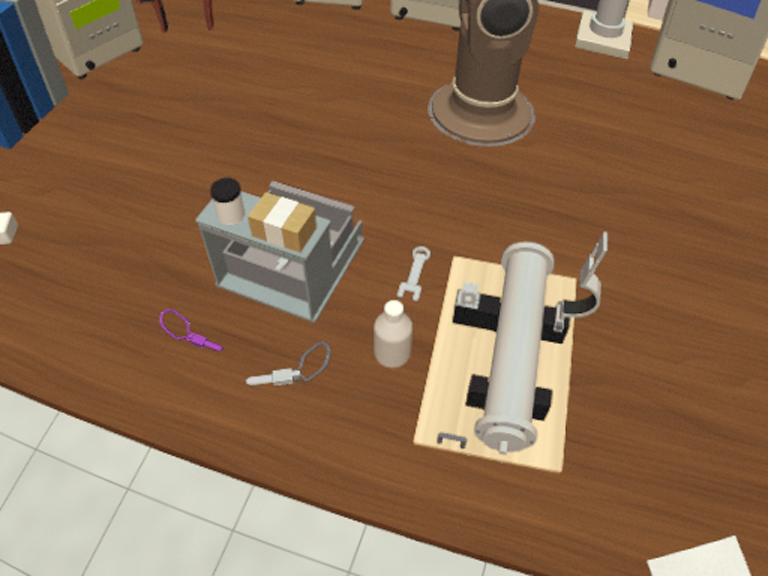

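View pics/t0.png

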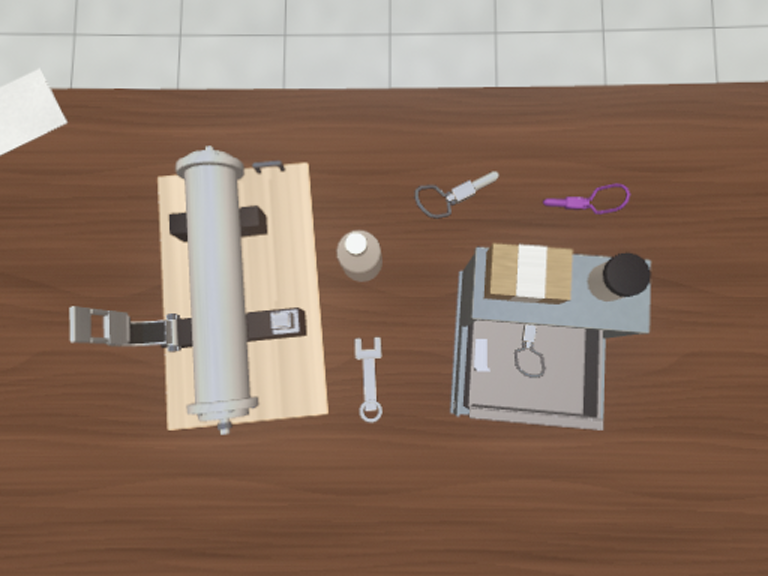

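Scene view (768 px wide): bin at about (290,250), a silver pin on the bench at (275,378), a purple one at (195,340), the bottle at (393,335), the spanner at (413,273), the stud at (468,298) and the strap standing at (595,260).

Candidates for the pin, in top view:
- Silver pin in the bin at (530,340)
- Larger silver pin on the bench at (465,190)
- Purple pin at (575,202)

I choose the one in the bin: not purple, smaller of the silver ones, and lying in the bin. A crop will check this.

```bash
python3 - <<'E'
from h import *
t=cv2.imread('pics/full_t0.png');s=cv2.imread('pics/full_s0.png')
def cr(i,x0,y0,w,h,W,H):return cv2.resize(i[y0:y0+h,x0:x0+w],(W,H),interpolation=cv2.INTER_CUBIC)
# top bin (4x), top stud/strap, scene bin, scene stud
A=cr(t,300,160,133,130,399,390);B=cr(t,40,190,170,50,400+0,118)
C=cr(s,290,150,120,90,400,300);D=cr(s,125,110,125,105,400,336)
L=np.vstack([A,cv2.resize(t[195:235,170:215],(399,210),interpolation=cv2.INTER_CUBIC)])
R=np.vstack([C,cv2.resize(D,(400,300))])
cv2.imwrite('pics/c1.png',np.hstack([L,R]))
print((L.shape,R.shape))
E
```

```text
((600, 399, 3), (600, 400, 3))
```

View pics/c1.png

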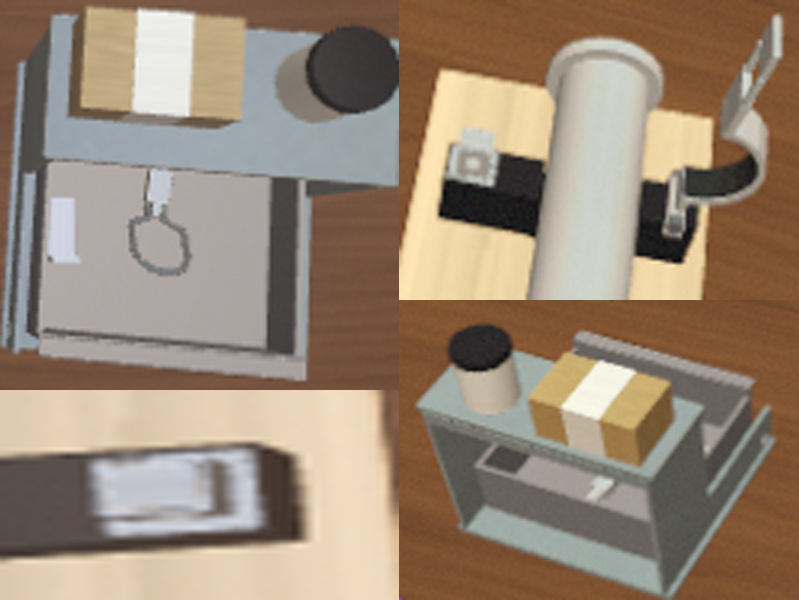

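The crop shows a silver pin with its ring in the bin (top about (353,222) full-res), a bracket by the +y wall, and the stud top at (187.5,213.5) in top and about (313,191) in scene.

```bash
cat > m.py <<'E'
from h import *
np.set_printoptions(precision=4,suppress=True)
P,e=two((313.4,191.7),(187.5,213.5));print('studtop',P,e)
for z in(.11,.12,.13):print(z,onz('top',(187.5,213.5),z))
def l(a,b,z):
    A,B=onz('top',np.array(a)/1.5,z),onz('top',np.array(b)/1.5,z);print(A,B,'ang',np.arctan2(B[1]-A[1],B[0]-A[0]),np.linalg.norm(A-B))
print('board');l((168,430),(158,177),.01);l((328,413),(308,163),.01)
print('col');l((220.5,402),(212,170),.1)
print('lip');l((313.3*1.5,278.3*1.5),(401*1.5,286*1.5),.086)
for z in(.02,.026):print('head',onz('top',(353.3,222.3),z))
print('ring pivot/eye', onz('top',(300+157/3,160+212/3),.03))
print('ringendarc', onz('top',(300+163/3,160+272/3),.026+.048))
print('shelf front'); l((300*1.5+45*.5,160*1.5+160*.5),(300*1.5+396*.5,160*1.5+185*.5),.174)
print('bin floor +x? hinge strap'); l((173,316),(175,348),.08)
# strap tab corners: top view far-left edge
l((70,343),(70,307),.17)
print('tab scene/top', two((606/1.5,234/1.5),(70/1.5,307/1.5)),two((600/1.5,250/1.5),(70/1.5,342/1.5)))
print('bottle',onz('top',(356/1.5,243/1.5),.13),'spanner',onz('top',(368/1.5,348/1.5),.01),onz('top',(371/1.5,410/1.5),.01))
E
python3 m.py
```

```text
studtop [0.5789 0.1035 0.1024] 0.0022341737012700103
0.11 [0.5786 0.1008 0.11  ]
0.12 [0.5778 0.0987 0.12  ]
0.13 [0.5771 0.0966 0.13  ]
board
[0.4319 0.2765 0.01  ] [0.8024 0.3133 0.01  ] ang 0.09904382594485468 0.3723160842813595
[0.4554 0.0514 0.01  ] [0.8243 0.0881 0.01  ] ang 0.09910242275299068 0.37073056709744034
col
[0.4763 0.1763 0.1   ] [0.7807 0.2012 0.1   ] ang 0.08184451180858429 0.3053551185109145
lip
[ 0.4573 -0.1388  0.086 ] [ 0.445  -0.3023  0.086 ] ang -1.646352264265212 0.1639958189867955
head [ 0.5677 -0.2339  0.02  ]
head [ 0.5674 -0.2325  0.026 ]
ring pivot/eye [ 0.5498 -0.2289  0.03  ]
ringendarc [ 0.5095 -0.221   0.074 ]
shelf front
[ 0.5741 -0.1326  0.174 ] [ 0.5607 -0.3281  0.174 ] ang -1.63961783822166 0.19601712758414838
bin floor +x? hinge strap
[0.5867 0.2508 0.08  ] [0.5445 0.2457 0.08  ] ang -3.020633821623061 0.042463849717693264
[0.5478 0.33   0.17  ] [0.5894 0.3336 0.17  ] ang 0.08559218532503249 0.04174116206388645
tab scene/top (array([0.576 , 0.2681, 0.2873]), np.float64(0.008060668094487284)) (array([0.549 , 0.2825, 0.2357]), np.float64(0.016278300609934602))
bottle [0.6743 0.0053 0.13  ] spanner [ 0.5468 -0.0045  0.01  ] [ 0.4598 -0.0094  0.01  ]
```

Checks: the stud top at z≈0.102–0.104 matches a hinge height of 75+3+9+17 mm. Column axis is 88 mm to +y as stated. The lip is 164 mm wide against 168, and the shelf edge is 106 mm behind the pivot against 108. First move: fingers shut, above the inside of the bin's front wall.

```bash
python3 -m pendant '[[0.77,1,-0.15,0,0,-0.4,1],[0.77,1,-0.15,0,0,-0.4,1],[0.77,1,-0.15,0,0,-0.4,1],[0.77,1,-0.15,0,0,-0.4,1],[0.77,1,-0.15,0,0,-0.4,1],[0.77,1,-0.15,0,0,-0.4,1],[0.77,1,-0.15,0,0,-0.4,1],[0.77,1,-0.15,0,0,-0.4,1],[0.77,1,-0.15,0,0,-0.4,1],[0.77,1,-0.15,0,0,-0.4,1],[0.77,1,-0.15,0,0,-0.4,1],[0.75,1,-0.15,0,0,-0.36,1]]' 20; python3 -m pendant '[[0,0.2,0,0,0,0,1],[0,0,0,0,0,0,1],[0,0,0,0,0,0,1]]'
```

```text
clock: 1.1
tool_pos: [0.4886, -0.2265, 0.1683]
ee_rot: [0.999, -0.036, -0.0, -0.0]
force: [0.9, 0.4, 0.0]
gripper_width: 0.129
grip_force: 0.0
clock: 1.35
tool_pos: [0.4873, -0.2225, 0.1684]
ee_rot: [0.999, -0.035, -0.001, 0.0]
force: [-0.9, -0.7, -0.7]
gripper_width: 0.005
grip_force: 0.0
```

Down 109 mm, then draw 36 mm along bin −x.

```bash
python3 -m pendant '[[0,0,-0.8,0,0,0,1],[0,0,-0.8,0,0,0,1],[0,0,-0.8,0,0,0,1],[0,0,-0.8,0,0,0,1],[0,0,-0.43,0,0,0,1],[0,0,0,0,0,0,1]]'; python3 -m pendant '[[-0.2,0.015,0,0,0,0,1],[-0.2,0.015,0,0,0,0,1],[-0.15,0.01,0,0,0,0,1],[-0.15,0.01,0,0,0,0,1],[-0.1,0.007,0,0,0,0,1],[-0.1,0.007,0,0,0,0,1],[-0.1,0.007,0,0,0,0,1],[-0.1,0.007,0,0,0,0,1],[-0.05,0,0,0,0,0,1],[0,0,0,0,0,0,1]]'
```

```text
clock: 1.85
tool_pos: [0.4848, -0.2238, 0.0571]
ee_rot: [0.999, -0.037, -0.003, -0.0]
force: [-0.1, -0.8, 0.9]
gripper_width: 0.003
grip_force: 0.0
clock: 2.68
tool_pos: [0.4594, -0.2211, 0.0629]
ee_rot: [0.999, -0.035, 0.007, 0.002]
force: [13.2, -0.3, -3.8]
gripper_width: 0.005
grip_force: 5.7
```

```bash
python3 -m pendant '[[-0.1,0.007,0,0,0,0,1],[-0.1,0.007,0,0,0,0,1],[-0.05,0,0,0,0,0,1],[0,0,0,0,0,0,1],[0,0,0,0,0,0,1]]'; python3 - <<'E'
from h import *
t=snap('top','x1.png');s=snap('scene','x2.png')
L=cv2.resize(t[150:290,290:430],(480,480),interpolation=cv2.INTER_CUBIC);R=cv2.resize(s[110:215,125:250],(320,269))
o=np.zeros((480,800,3),np.uint8);o[:,:480]=L;o[:269,480:]=R;cv2.imwrite('pics/b1.png',o)
E
```

```text
clock: 3.1
tool_pos: [0.4521, -0.2207, 0.0631]
ee_rot: [0.999, -0.035, 0.007, 0.002]
force: [12.1, 0.2, -2.4]
gripper_width: 0.009
grip_force: 5.5
```

View pics/b1.png

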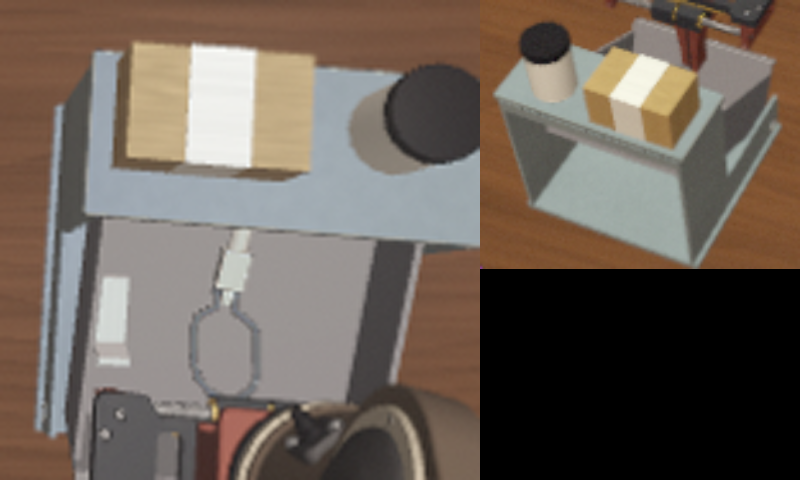

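Top crop: the bin is tipped, with the pin head at crop (235,270) and its ring toward the wall. I'll draw 6 mm more, then lift out and back to clear the view.

```bash
python3 -m pendant '[[-0.1,0.007,0,0,0,0,1],[-0.1,0.007,0,0,0,0,1],[0,0,0,0,0,0,1],[0,0,0,0,0,0,1],[0.05,0,0.3,0,0,0,1],[0,0,1,0,0,0,1],[0,0,1,0,0,0,1],[-0.5,0,1,0,0,0,1],[-1,0,1,0,0,0,1],[-1,0,1,0,0,0,1],[-1,0,0,0,0,0,-1],[-1,0,0,0,0,0,-1]]';python3 -m pendant '[[-1,0,0,0,0,0,-1],[0,0,0,0,0,0,-1]]'; python3 - <<'E'
from h import *
t=snap('top','x3.png');s=snap('scene','x4.png')
L=cv2.resize(t[180:300,290:430],(700,600),interpolation=cv2.INTER_CUBIC)
cv2.imwrite('pics/b2.png',L)
E
```

```text
clock: 4.2
tool_pos: [0.3064, -0.2196, 0.2203]
ee_rot: [0.999, -0.036, 0.002, 0.001]
force: [0.3, -1.0, 0.3]
gripper_width: 0.119
grip_force: 0.0
clock: 4.37
tool_pos: [0.2718, -0.219, 0.2184]
ee_rot: [0.999, -0.037, -0.0, 0.0]
force: [-0.6, -0.9, -1.1]
gripper_width: 0.272
grip_force: 0.0
```

View pics/b2.png

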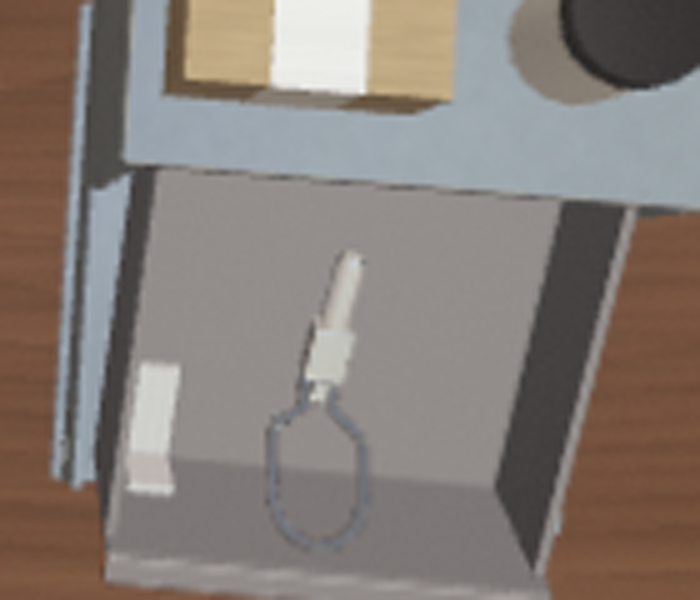

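Top crop at 5×, offset (290,180): pin tip (350,252), head block centre about (333,355), eye (318,398), ring arc (318,548), wall/floor fold (150,457)–(497,490), lip inner edge about (108,555)–(540,577). The pin has slid forward and is fully visible.

```bash
cat > b.py <<'E'
from h import *
np.set_printoptions(precision=4,suppress=True)
yaw=-.07;X=np.array([np.cos(yaw),np.sin(yaw),0]);Y=np.array([-X[1],X[0],0]);Z=np.array([0,0,1.])
pv=np.array([.461,-.221,.014])
def W(u,v,h,th):return pv+X*(u*np.cos(th)-h*np.sin(th))+Y*v+Z*(u*np.sin(th)+h*np.cos(th))
c=lambda P:(proj('top',P)-[290,180])*5
for th in(.4,.45,.5,.55):
    print(th,'fold',c(W(.004,.08,.006,th)),c(W(.004,-.08,.006,th)),'lipin',c(W(.004,.08,.072,th)),c(W(.004,-.08,.072,th)),'out',c(W(-.01,.084,.072,th)))
for th in(.45,.5,.55):
    n=-X*np.sin(th)+Z*np.cos(th);a=X*np.cos(th)+Z*np.sin(th)
    q=lambda px,h:onplane('top',np.array(px)/5+[290,180],W(0,0,h,th),n)
    tip=q((350,252),.012);eye=q((318,397),.012);hd=q((333,328),.018);hb=q((328,383),.018);ctr=q((333,355),.018)
    print(th,'len tip-eyeend(65)',np.linalg.norm(tip-eye),'block(24)',np.linalg.norm(hd-hb),'tip',tip,'ctr',ctr-n*.006,'dir in floor',np.arctan2((tip-eye)@Y,(tip-eye)@a), 'u',(ctr-pv)@a)
E
python3 b.py
```

```text
0.4 fold [101.5187 450.6648] [491.5982 482.0858] lipin [117.7716 530.956 ] [544.4605 566.491 ] out [103.8052 563.0119]
0.45 fold [101.4929 451.5462] [491.6306 482.9822] lipin [116.8951 539.6031] [543.1022 575.2075] out [102.7813 570.5814]
0.5 fold [101.4616 452.4307] [491.6485 483.881 ] lipin [115.9728 547.9916] [541.5908 583.6521] out [101.7264 577.7955]
0.55 fold [101.4247 453.3162] [491.6516 484.78  ] lipin [115.0078 556.0953] [539.9317 591.7986] out [100.6441 584.6335]
0.45 len tip-eyeend(65) 0.06449310186613846 block(24) 0.024259290909759878 tip [ 0.549  -0.2345  0.0702] ctr [ 0.5112 -0.2297  0.0518] dir in floor -0.060535567618617815 u 0.06203004869561286
0.5 len tip-eyeend(65) 0.06570541787617758 block(24) 0.024795962072552382 tip [ 0.5488 -0.233   0.076 ] ctr [ 0.5115 -0.2288  0.0555] dir in floor -0.04555091246450042 u 0.06456701734826499
0.55 len tip-eyeend(65) 0.0671456237465325 block(24) 0.025421430744516856 tip [ 0.5486 -0.2314  0.0821] ctr [ 0.5118 -0.2279  0.0595] dir in floor -0.030431934200210425 u 0.06738807736501924
```

Tip angle ≈0.5 (length checks are good: 65.7 and 24.8 mm). Next: the moves to the pre-grasp pose.

```bash
cat > g.py <<'E'
from b import *
from scipy.spatial.transform import Rotation as Ro
th=.5;phi=-.045
n=-X*np.sin(th)+Z*np.cos(th);a=X*np.cos(th)+Z*np.sin(th);xt=a*np.cos(phi)+Y*np.sin(phi);zt=-n
R=np.stack([xt,np.cross(zt,xt),zt],1)
s=status.get_state();R0=Ro.from_quat(s['ee_rot'])
rv=(Ro.from_matrix(R)*R0.inv()).as_rotvec()
c=np.array([.5115,-.2288,.0555]);g=c-n*.0035;pre=g+n*.10
print('turn units',np.degrees(rv)/5,'n',n,'grasp',g,'pre',pre)
print('d pre units',(pre-s['tool_pos'])/.03,'pre->g',(g-pre)/.03)
E
python3 g.py|tail -2
```

```text
turn units [-0.26   -5.6962 -0.4686] n [-0.4783  0.0335  0.8776] grasp [ 0.5132 -0.2289  0.0524] pre [ 0.4653 -0.2256  0.1402]
d pre units [ 6.2907 -0.2062 -2.6235] pre->g [ 1.5942 -0.1118 -2.9253]
```

```bash
python3 -m pendant '[[0.786,-0.026,-0.328,-0.033,-0.712,-0.059,0],[0.786,-0.026,-0.328,-0.033,-0.712,-0.059,0],[0.786,-0.026,-0.328,-0.033,-0.712,-0.059,0],[0.786,-0.026,-0.328,-0.033,-0.712,-0.059,0],[0.786,-0.026,-0.328,-0.033,-0.712,-0.059,0],[0.786,-0.026,-0.328,-0.033,-0.712,-0.059,0],[0.786,-0.026,-0.328,-0.033,-0.712,-0.059,0],[0.786,-0.026,-0.328,-0.033,-0.712,-0.059,0],[0,0,0,0,0,0,0],[0,0,0,0,0,0,0],[0,0,0,0,0,0,0]]' 20; python3 g.py|tail -2; python3 - <<'E'
from h import *
t=snap('top','x5.png');cv2.imwrite('pics/b3.png',cv2.resize(t[180:300,290:430],(560,480),interpolation=cv2.INTER_CUBIC))
E
```

```text
clock: 5.38
tool_pos: [0.4656, -0.2254, 0.1394]
ee_rot: [0.968, -0.054, 0.245, 0.003]
force: [0.3, 0.2, -0.5]
gripper_width: 0.5
grip_force: 0.0
turn units [-0.008  -0.0537 -0.0351] n [-0.4783  0.0335  0.8776] grasp [ 0.5132 -0.2289  0.0524] pre [ 0.4653 -0.2256  0.1402]
d pre units [-0.0067 -0.0052  0.0277] pre->g [ 1.5942 -0.1118 -2.9253]
```

View pics/b3.png

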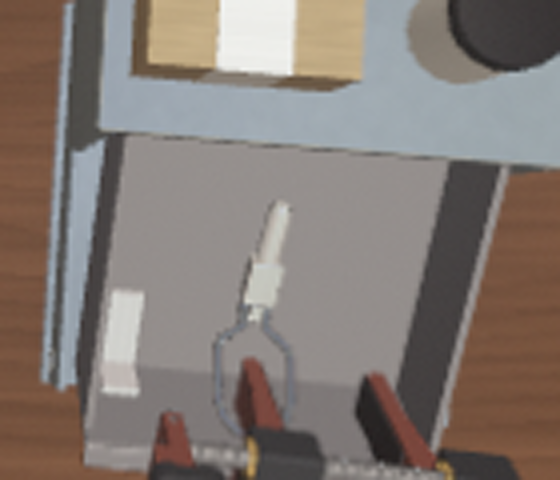

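```bash
python3 - <<'E'
from h import *
from scipy.spatial.transform import Rotation as Ro
s=status.get_state();R=Ro.from_quat(s['ee_rot']).as_matrix();p=s['tool_pos']
for d in(-.022,0,.022):
  for b in(0,.04):
    P=p+R[:,1]*d-R[:,2]*b;print(d,b,(proj('top',P)-[290,180])*4)
E
```

```text
-0.022 0 [257.5909065  381.15856578]
-0.022 0.04 [276.89521753 435.73001073]
0 0 [308.00486497 387.06446927]
0 0.04 [330.50851095 442.10685355]
0.022 0 [358.60819796 393.01986406]
0.022 0.04 [384.34372803 448.54623389]
```

Fingers are at (258,381) and (370,395) as predicted, and the pin is undisturbed. Descend and grip.

```bash
python3 -m pendant '[[0.3,-0.02,-0.53,0,-0.01,-0.01,0],[0.3,-0.02,-0.53,0,-0.01,-0.01,0],[0.3,-0.02,-0.53,0,-0.01,-0.01,0],[0.3,-0.02,-0.53,0,-0.01,0,0],[0.2,-0.02,-0.38,0,-0.01,0,0],[0.1,-0.01,-0.2,0,0,0,0],[0.09,-0.01,-0.2,0,0,0,0],[0,0,0,0,0,0,0],[0,0,0,0,0,0,0]]';python3 g.py|tail -2
```

```text
clock: 6.18
tool_pos: [0.5162, -0.2337, 0.0653]
ee_rot: [0.969, -0.056, 0.239, -0.003]
force: [0.4, -0.1, -0.8]
gripper_width: 0.501
grip_force: 0.0
turn units [-0.1455 -0.1898 -0.0251] n [-0.4783  0.0335  0.8776] grasp [ 0.5132 -0.2289  0.0524] pre [ 0.4653 -0.2256  0.1402]
d pre units [-1.6941  0.2716  2.4975] pre->g [ 1.5942 -0.1118 -2.9253]
```

```bash
python3 -m pendant '[[0,0,0,0,0,0,0],[0,0,0,0,0,0,0]]'; python3 -c "
from h import *
s=status.get_state();print(s['joints'].round(3),s['joint_velocities'].round(3),s['joint_efforts'].round(1),s['force'],s['ft_torque'])
t=snap('top','x6.png');cv2.imwrite('pics/b4.png',np.hstack([cv2.resize(t[180:300,290:430],(420,360),interpolation=cv2.INTER_CUBIC),cv2.resize(snap('scene','x7.png')[90:215,120:255],(380,360))]))"
```

```text
clock: 6.35
tool_pos: [0.5158, -0.2338, 0.0652]
ee_rot: [0.969, -0.055, 0.239, -0.003]
force: [-0.5, -0.6, -0.2]
gripper_width: 0.497
grip_force: 0.0
[ 0.634  0.385 -0.208  2.253 -1.032  0.127 -0.223] [-0.002  0.002  0.002  0.001 -0.001 -0.001  0.009] [ -0.1 -45.   -1.7 -17.8  -0.3  -0.3  -0. ] [-0.51254178 -0.59065063 -0.17591882] [ 0.03572666  0.40758274 -0.01230866]
```

View pics/b4.png

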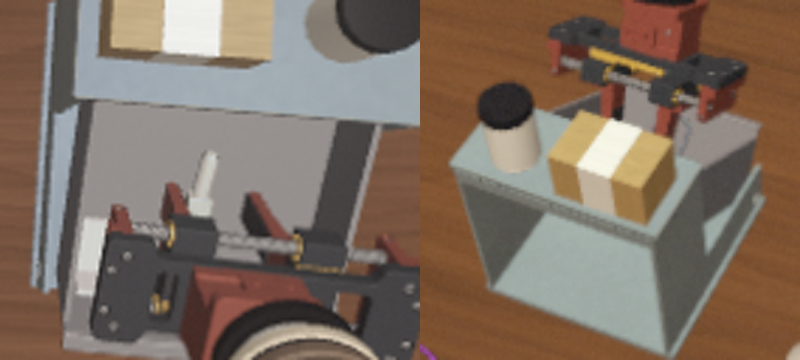

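Joints 5 and 6 are at their limits, so a 0.5 rad tool tilt is out of reach. I'll back out, use a tilt of about 0.3, and grip the head 0.2 rad skewed; that can be corrected at the stud.

```bash
python3 -m pendant '[[-0.2,0,0.5,0,0,0,0],[-0.2,0,0.5,0,0.3,0,0],[-0.2,0,0.5,0,0.6,0,0],[-0.1,0,0.5,0,0.6,0,0],[0,0,0.4,0,0.5,0,0],[0,0,0,0,0,0,0],[0,0,0,0,0,0,0]]'
sed -i "s/^n=-X\*np.sin(th)/tt=.3\nn=-X*np.sin(th)/; s/^R=np.stack/xt=X*np.cos(tt)+Z*np.sin(tt);zt=X*np.sin(tt)-Z*np.cos(tt);q=Ro.from_rotvec(Z*phi);xt=q.apply(xt);zt=q.apply(zt)\nR=np.stack/; s/g=c-n\*.0035;pre=g+n\*.10/g=c-n*.002;pre=g-zt*.08/" g.py
sed -i '1i from scipy.spatial.transform import Rotation as Ro' g.py; echo "print(s['joints'].round(2))">>g.py; python3 g.py|tail -3
```

```text
clock: 7.03
tool_pos: [0.4991, -0.2321, 0.132]
ee_rot: [0.985, -0.052, 0.162, 0.001]
force: [-0.7, 0.8, -0.1]
gripper_width: 0.499
grip_force: 0.0
turn units [-0.1392  0.316  -0.1295] n [-0.4783  0.0335  0.8776] grasp [ 0.5125 -0.2289  0.0537] pre [ 0.489  -0.2262  0.1302]
d pre units [-0.338   0.1979 -0.0602] pre->g [ 0.7828 -0.0904 -2.5476]
[ 0.09  0.26  0.39  2.15 -0.48  0.49 -0.83]
```

```bash
python3 -m pendant '[[-0.34,0.2,-0.06,-0.14,0.32,-0.13,0],[0,0,0,0,0,0,0],[0.15,-0.02,-0.5,0,0,0,0],[0.15,-0.02,-0.5,0,0,0,0],[0.15,-0.02,-0.5,0,0,0,0],[0.15,-0.02,-0.5,0,0,0,0],[0.09,0,-0.3,0,0,0,0],[0.05,0,-0.15,0,0,0,0],[0,0,0,0,0,0,0],[0,0,0,0,0,0,0]]'; python3 g.py|tail -3
```

```text
clock: 7.87
tool_pos: [0.5094, -0.23, 0.056]
ee_rot: [0.987, -0.059, 0.148, 0.009]
force: [-0.4, 0.1, -0.3]
gripper_width: 0.501
grip_force: 0.0
turn units [-0.0081 -0.0378  0.0442] n [-0.4783  0.0335  0.8776] grasp [ 0.5125 -0.2289  0.0537] pre [ 0.489  -0.2262  0.1302]
d pre units [-0.6808  0.1267  2.4734] pre->g [ 0.7828 -0.0904 -2.5476]
[ 0.16  0.41  0.28  2.17 -0.6   0.35 -0.75]
```

```bash
python3 -m pendant '[[0.1,0.03,-0.08,0,0,0,0],[0,0,0,0,0,0,0],[0,0,0,0,0,0,0.5],[0,0,0,0,0,0,1],[0,0,0,0,0,0,1],[0,0,0,0,0,0,1],[0,0,0,0,0,0,1],[0,0,0,0,0,0,1]]' 25; python3 g.py|tail -3
```

```text
clock: 8.53
tool_pos: [0.5129, -0.2284, 0.0537]
ee_rot: [0.987, -0.058, 0.148, 0.009]
force: [-0.5, 1.7, 1.6]
gripper_width: 0.178
grip_force: 25.3
turn units [-0.005  -0.0342  0.0299] n [-0.4783  0.0335  0.8776] grasp [ 0.5125 -0.2289  0.0537] pre [ 0.489  -0.2262  0.1302]
d pre units [-0.7989  0.076   2.5474] pre->g [ 0.7828 -0.0904 -2.5476]
[ 0.16  0.41  0.28  2.17 -0.6   0.34 -0.75]
```

Grip confirmed at 15.7 mm, as the head should be. I'd rather close the strap first with free hands, so I'll release the pin where it lies (pose now known), retreat and fly to the strap's +y side.

```bash
python3 -c "
from h import *
s=status.get_state();json.dump([s['tool_pos'].tolist(),s['ee_rot'].tolist()],open('grasp.json','w'))"
python3 -m pendant '[[0,0,0,0,0,0,0],[0,0,0,0,0,0,0],[0,0,0,0,0,0,0],[0,0,0,0,0,0,0],[-0.15,0,0.5,0,0,0,0],[-0.15,0,0.5,0,0,0,0],[-0.3,0,1,0,0,0,0],[-0.3,0,1,0,0.3,0.2,1],[-0.3,0.5,1,0,0.5,0.3,1],[-0.3,0.8,1,0,0.6,0.4,1],[-0.3,1,1,0,0.6,0.4,1],[0,1,0.8,0,0.6,0.4,1]]'
python3 -m pendant '[[0,1,0.8,0,0.6,0.4,1],[0,1,0.6,0,0.24,0.31,1],[0,1,0,0,0,0,1],[0,1,0,0,0,0,1],[0,1,0,0,0,0,1],[0,1,0,0,0,0,1],[0,1,0,0,0,0,1],[0.2,1,0,0,0,0,1],[0.5,1,0,0,0,0,1],[0.5,1,0,0,0,0,1],[0.5,1,0,0,0,0,1],[0.5,1,0,0,0,0,1]]'
python3 - <<'E'
from h import *
np.set_printoptions(precision=4,suppress=True)
c=lambda P:proj('top',P)*1.5
ey=np.array([-np.sin(.095),np.cos(.095),0]);ex=np.array([ey[1],-ey[0],0]);H=np.array([.579,.102,.075])+.150*ey
for f in(1.6,1.75,1.9,1.95):
    r=-ey*np.cos(f)+np.array([0,0,np.sin(f)]);print(f,c(H+r*.19),c(H+r*.164),proj('scene',H+r*.19)*1.5)
s=status.get_state();print(H,s['tool_pos'],s['ee_rot'])
E
```

```text
clock: 9.53
tool_pos: [0.4576, -0.1311, 0.259]
ee_rot: [0.999, 0.016, 0.035, 0.005]
force: [1.4, -0.2, -0.3]
gripper_width: 0.158
grip_force: 0.0
clock: 10.53
tool_pos: [0.5254, 0.2309, 0.2983]
ee_rot: [0.999, 0.048, -0.001, 0.003]
force: [0.6, -0.5, 0.9]
gripper_width: 0.006
grip_force: 0.0
1.6 [ 89.4026 322.3856] [104.1964 324.2111] [591.8348 237.5912]
1.75 [ 62.001  325.3651] [ 81.5967 326.6577] [611.2943 242.7653]
1.9 [ 38.2843 328.5262] [ 61.8657 329.2519] [629.1575 249.7801]
1.95 [ 31.3704 329.5948] [ 56.0589 330.1304] [634.6576 252.4828]
[0.5648 0.2513 0.075 ] [0.5254 0.2309 0.2983] [ 0.9989  0.0476 -0.0014  0.0028]
```

Strap angle ≈1.7 from the tab pixels. Move to its +y side and lower.

```bash
python3 -m pendant '[[0.25,0.92,0,0,0,0,1],[0.25,0.92,0,0,0,0,1],[0.25,0.92,0,0,0,0,1],[0.25,0.92,0,0,0,0,1],[0,0,-0.9,0,0,0,1],[0,0,-0.9,0,0,0,1],[0,0,-0.9,0,0,0,1],[0,0,-0.2,0,0,0,1],[0,0,0,0,0,0,1]]'
python3 - <<'E'
from h import *
np.set_printoptions(precision=3,suppress=True)
ey=np.array([-np.sin(.095),np.cos(.095),0]);H=np.array([.579,.102,.075])+.150*ey;Z=np.array([0,0,1.])
p=status.get_state()['tool_pos']
W=[H+ey*(.0135+.003+.01)+Z*.150]
for f,r in[(1.45,.158),(1.25,.165),(1.05,.172),(.85,.178),(.65,.182),(.45,.185),(.25,.186),(.1,.186),(0,.188)]:
    W.append(H+ey*(-r*np.cos(f)+.003*np.sin(f)+.0135)+Z*(r*np.sin(f)+.003*np.cos(f)))
for w in W:print(w,(w-p)/.03);p=w
E
```

```text
clock: 11.28
tool_pos: [0.5539, 0.339, 0.2092]
ee_rot: [0.999, 0.047, -0.003, 0.004]
force: [-0.8, -0.5, -0.2]
gripper_width: 0.003
grip_force: 0.0
[0.562 0.278 0.225] [ 0.279 -2.045  0.527]
[0.565 0.249 0.232] [ 0.092 -0.964  0.24 ]
[0.568 0.216 0.233] [ 0.105 -1.099  0.011]
[0.571 0.182 0.226] [ 0.107 -1.122 -0.228]
[0.574 0.15  0.211] [ 0.102 -1.07  -0.499]
[0.577 0.122 0.188] [ 0.088 -0.924 -0.773]
[0.579 0.1   0.158] [ 0.07  -0.737 -0.979]
[0.581 0.086 0.124] [ 0.045 -0.471 -1.142]
[0.581 0.081 0.097] [ 0.017 -0.176 -0.912]
[0.581 0.078 0.078] [ 0.01  -0.107 -0.618]
```

```bash
python3 -m pendant '[[0.09,-0.68,0.18,0,0,0,1],[0.09,-0.68,0.18,0,0,0,1],[0.09,-0.68,0.17,0,0,0,1],[0.05,-0.48,0.12,0,0,0,1],[0.05,-0.48,0.12,0,0,0,1],[0.05,-0.55,0.005,0,0,0,1],[0.05,-0.55,0.005,0,0,0,1],[0.05,-0.56,-0.11,0,0,0,1],[0.05,-0.56,-0.11,0,0,0,1],[0.05,-0.53,-0.25,0,0,0,1],[0.05,-0.53,-0.25,0,0,0,1]]'; python3 -m pendant '[[0.04,-0.46,-0.39,0,0,0,1],[0.04,-0.46,-0.39,0,0,0,1],[0.035,-0.37,-0.49,0,0,0,1],[0.035,-0.37,-0.49,0,0,0,1],[0.02,-0.24,-0.57,0,0,0,1],[0.02,-0.24,-0.57,0,0,0,1],[0,-0.18,-0.46,0,0,0,1],[0,0,-0.46,0,0,0,1],[0,0,0,0,0,0,1]]'
```

```text
clock: 12.2
tool_pos: [0.5758, 0.1513, 0.2145]
ee_rot: [0.999, 0.048, -0.0, 0.002]
force: [0.6, 2.1, 0.2]
gripper_width: 0.005
grip_force: 0.7
clock: 12.95
tool_pos: [0.58, 0.0808, 0.0971]
ee_rot: [0.999, 0.047, -0.003, 0.003]
force: [0.1, 0.7, 0.3]
gripper_width: 0.002
grip_force: 0.0
```

```bash
python3 -m pendant '[[0,-0.1,-0.3,0,0,0,1],[0,0,-0.3,0,0,0,1],[0,0,-0.15,0,0,0,1],[0,0,-0.1,0,0,0,1],[0,0,0,0,0,0,1]]'; python3 - <<'E'
from h import *
s=snap('scene','x8.png')[140:260,270:420];cv2.imwrite('pics/d1.png',cv2.resize(s,(600,480),interpolation=cv2.INTER_CUBIC))
E
```

```text
clock: 13.37
tool_pos: [0.5819, 0.0785, 0.0778]
ee_rot: [0.999, 0.047, -0.0, 0.002]
force: [-14.0, -2.6, 39.2]
gripper_width: 0.006
grip_force: 20.0
```

View pics/d1.png

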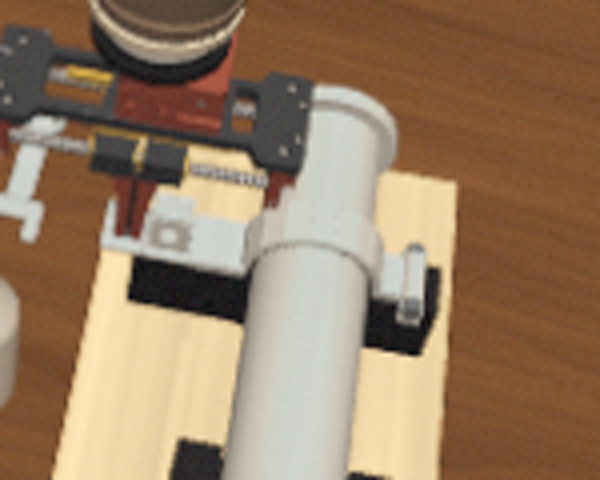

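The strap is down over the stud (stud at crop (170,225)), with contact at z=0.078, so the hole is at z≈0.087. Retreat, and measure the stud unobstructed.

```bash
python3 -m pendant '[[0,0,1,0,0,0,1],[0,0,1,0,0,0,1],[0,-0.3,1,0,0,0,0],[0,-1,1,0,0,0,0],[-0.3,-1,1,0,0,0,0],[-0.3,-1,1,0,0,0,0],[-0.3,-1,0.3,0,-0.3,-0.2,0],[-0.3,-1,0,0,-0.5,-0.3,0],[-0.3,-1,0,0,-0.6,-0.4,0],[-0.3,-1,-0.3,0,-0.6,-0.4,0],[-0.3,-1,-0.5,0,-0.6,-0.4,0],[0,-1,-0.8,0,-0.6,-0.4,0]]'
cat > r.py <<'E'
from h import *
from scipy.spatial.transform import Rotation as Ro
np.set_printoptions(precision=3,suppress=True)
g,q=json.load(open('grasp.json'));g=np.array(g);q=Ro.from_quat(q);zt=q.as_matrix()[:,2]
s=status.get_state();print('to pre',(g-zt*.08-s['tool_pos'])/.03,'to g',(g-s['tool_pos'])/.03,'turn',np.degrees((q*Ro.from_quat(s['ee_rot']).inv()).as_rotvec())/5,'zt',zt)
E
python3 r.py; python3 - <<'E'
from h import *
t=cv2.cvtColor(snap('top','x9.png'),cv2.COLOR_BGR2GRAY);s=cv2.cvtColor(snap('scene','x10.png'),cv2.COLOR_BGR2GRAY)
print(t[200:228,165:212:1]);
np.set_printoptions(linewidth=250,threshold=100000)
print(t[200:228,168:208]);print(s[182:210,298:330])
E
```

```text
clock: 14.42
tool_pos: [0.5184, -0.1996, 0.2135]
ee_rot: [0.989, -0.046, 0.141, 0.01]
force: [1.6, 0.1, 0.2]
gripper_width: 0.495
grip_force: 0.0
to pre [-0.959 -0.87  -2.776] to g [-0.184 -0.961 -5.325] turn [ 0.064 -0.163 -0.27 ] zt [ 0.291 -0.034 -0.956]
[[214 214 211 ... 226 224 222]
 [213 213 211 ... 226 224 223]
 [213 214 211 ... 227 225 224]
 ...
 [120 167 173 ... 228 228 227]
 [ 80  71  69 ... 228 227 226]
 [ 91 103 126 ... 228 228 226]]
[[209 210 211 211 211 213 214 216 217 217 216 212 212 216 216 213 209 206 207 209 210 211 213 214 216 217 217 217 215 214 214 216 218 221 221 221 220 221 225 228]
 [209 210 211 211 211 213 214 216 218 217 216 213 212 215 215 209 206 205 206 209 210 211 213 214 215 216 217 217 215 213 213 215 218 220 221 222 221 221 224 228]
 [209 210 211 211 211 212 214 216 217 217 216 213 213 216 215 209 205 205 206 208 211 211 213 214 216 216 217 217 215 213 213 216 217 220 221 221 221 221 224 225]
 [209 210 211 211 211 212 213 216 218 217 216 213 212 215 215 209 205 205 206 208 210 211 212 215 216 216 217 217 215 212 211 213 216 219 220 220 220 220 216 195
[... 6883 characters left out ...]
209 210 209 209 207 208 209 207 209 210 212]
 [231 229 226 225 178  60  32  26  36  29  28  35  53  76  91 121 139 158 163 173 177 186 192 192 199 202 207 208 209 211 212 211]
 [232 228 225 224 174  44  31  23  25  24  31  28  33  31  36  29  34  43  78 113 119 127 147 157 174 177 183 190 190 202 205 209]
 [231 230 225 224 172  31  23  29  25  26  31  30  29  25  22  24  15  25  24  47  48  70  92 113 117 120 128 146 151 174 178 184]
 [231 229 225 216 155  33  27  33  29  24  31  30  21  23  28  22  20  31  33  29  22  29  26  28  44  50  72  92  96 112 120 119]
 [230 228 225 205 138  25  22  23  29  19  24  30  30  22  25  36  28  26  33  32  26  24  27  24  19  22  26  21  27  29  48  53]]
```

```bash
python3 - <<'E'
from h import *
np.set_printoptions(precision=4,suppress=True)
ex=np.array([np.cos(.095),np.sin(.095),0])
for p in((311.85,198),(311.85,198.5)):print('scene',onz('scene',p,.087)-ex*.010)
for p in((186.4,212.8),(187,213.3)):print('top',onz('top',p,.104))
E
python3 -m pendant '[[-0.24,-0.22,-0.7,0.02,-0.04,-0.07,0],[-0.24,-0.22,-0.7,0.02,-0.04,-0.07,0],[-0.24,-0.22,-0.7,0.02,-0.04,-0.07,0],[-0.24,-0.21,-0.68,0,-0.04,-0.06,0],[0,0,0,0,0,0,0],[0,0,0,0,0,0,0]]';python3 r.py
```

```text
scene [0.5763 0.1035 0.087 ]
scene [0.5777 0.1038 0.087 ]
top [0.5805 0.1042 0.104 ]
top [0.5795 0.103  0.104 ]
clock: 15.02
tool_pos: [0.4898, -0.2231, 0.1277]
ee_rot: [0.988, -0.057, 0.143, 0.008]
force: [0.4, -1.3, -0.4]
gripper_width: 0.501
grip_force: 0.0
to pre [-0.003 -0.085  0.086] to g [ 0.772 -0.177 -2.464] turn [-0.022 -0.107 -0.031] zt [ 0.291 -0.034 -0.956]
```

Hole at about (0.579, 0.1037, 0.087); both views agree within 2 mm. Back down to the pin.

```bash
python3 -m pendant '[[0.15,-0.08,-0.48,0,-0.05,-0.03,0],[0.15,-0.05,-0.48,0,-0.05,0,0],[0.15,-0.02,-0.48,0,0,0,0],[0.15,-0.02,-0.48,0,0,0,0],[0.11,-0.01,-0.32,0,0,0,0],[0.06,0,-0.2,0,0,0,0],[0,0,0,0,0,0,0],[0,0,0,0,0,0,0]]';python3 r.py
```

```text
clock: 15.68
tool_pos: [0.5136, -0.2289, 0.0553]
ee_rot: [0.987, -0.058, 0.149, 0.008]
force: [0.0, -0.2, 0.3]
gripper_width: 0.5
grip_force: 0.0
to pre [-0.796  0.106  2.499] to g [-0.021  0.015 -0.051] turn [-0.012  0.02  -0.006] zt [ 0.291 -0.034 -0.956]
```

```bash
python3 -m pendant '[[-0.02,0.01,-0.05,0,0,0,0.5],[0,0,0,0,0,0,1],[0,0,0,0,0,0,1],[0,0,0,0,0,0,1],[0,0,0,0,0,0,1],[0,0,0,0,0,0,1],[-0.1,0,0.2,0,0,0,1],[-0.18,0.01,0.33,0,0,0,1],[-0.18,0.01,0.33,0,0,0,1],[-0.18,0.01,0.33,0,0,0,1],[-0.2,0,0.6,0,0,0,1],[-0.3,0,1,0,0,0,1]]' 40
```

```text
clock: 16.68
tool_pos: [0.4762, -0.227, 0.1364]
ee_rot: [0.987, -0.058, 0.147, 0.008]
force: [0.9, 0.8, -1.3]
gripper_width: 0.18
grip_force: 40.0
```

```bash
python3 -m pendant '[[-0.3,0,1,0,0,0,1],[-0.3,0,1,0,0,0,1],[-0.3,0,1,0,0,0,1],[0,0,0.3,0,0,0,1],[0,0,0,0,0,0,1],[0,0,0,0,0,0,1]]'
python3 - <<'E'
from h import *
t=snap('top','x11.png');s=snap('scene','x12.png')
st=status.get_state();p=st['tool_pos'];a=proj('top',p);b=proj('scene',p);print(p,st['ee_rot'],a,b)
o=np.hstack([cv2.resize(i[int(c[1])-50:int(c[1])+50,int(c[0])-50:int(c[0])+50],(400,400),interpolation=cv2.INTER_CUBIC) for i,c in((t,a),(s,b))]);cv2.imwrite('pics/e1.png',o)
E
```

```text
clock: 17.18
tool_pos: [0.4511, -0.2274, 0.236]
ee_rot: [0.987, -0.058, 0.149, 0.008]
force: [-0.3, 0.2, -1.0]
gripper_width: 0.176
grip_force: 40.0
[ 0.45051642 -0.22712928  0.23430702] [ 0.98738719 -0.0579923   0.14711912  0.00770653] [386.06879326 293.0610214 ] [200.92589374  85.83460383]
```

View pics/e1.png

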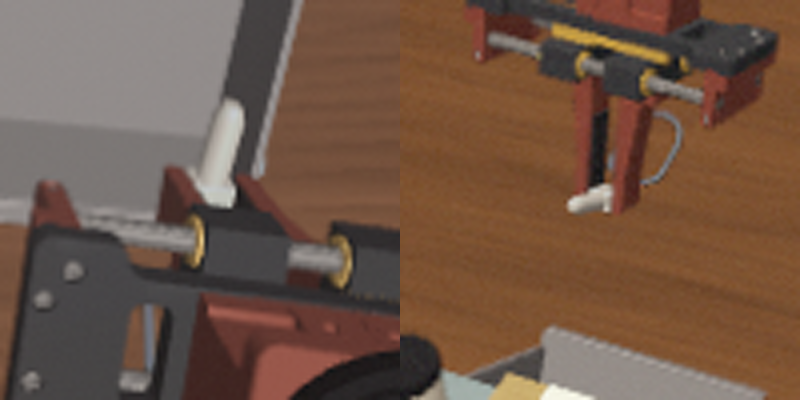

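Left (top) crop: pin tip at (232,105), gripped between the fingers. Right (scene) crop: tip at (575,207), ring open behind. Triangulate the tip against the expected pin axis in the tool frame.

```bash
python3 - <<'E'
from h import *
from scipy.spatial.transform import Rotation as Ro
np.set_printoptions(precision=4,suppress=True)
s=status.get_state();R=Ro.from_quat(s['ee_rot']).as_matrix();p=s['tool_pos']
P,e=two((150+172/4,35+206/4),(336+233/4,243+102/4));print(P,e,'tool frame',R.T@(P-p))
th=.2;print('expected (pitch .2)',44*np.cos(th),0,-2-44*np.sin(th))
# masks of light pin pixels
for n,o,roi in(('top',(336,243),(20,60,45,70)),('scene',(150,35),(40,60,38,56))):
    i=cv2.imread('pics/full_x11.png' if n=='top' else 'pics/full_x12.png').astype(int)
    h=cv2.cvtColor(i.astype(np.uint8),cv2.COLOR_BGR2HSV)
    y0,y1,x0,x1=roi;sub=h[o[1]+y0:o[1]+y1,o[0]+x0:o[0]+x1]
    m=(sub[...,1]<40)&(sub[...,2]>175);print(n,'\n'.join(f'{o[1]+y0+k} '+''.join('#' if v else '.' for v in r) for k,r in enumerate(m)),o[0]+x0)
E
```

```text
[ 0.4879 -0.2306  0.2611] 0.0026472792136706404 tool frame [ 0.0437 -0.0009 -0.0147]
expected (pitch .2) 43.12292942501463 0 -10.741450554982693
top 263 .........................
264 .........................
265 .........................
266 .........................
267 .........................
268 .........................
269 ............##...........
270 ...........####..........
271 ...........#####.........
272 ...........#####.........
273 ..........######.........
274 ..........######.........
275 ..........#####..........
276 .........######..........
277 .........######..........
278 .........#####...........
279 .........#####...........
280 ........######...........
281 ........#####............
282 ........#####............
283 .......######............
284 .......######............
285 .......#####.............
286 ......######.............
287 ......######.............
288 ....########.............
289 ....#########............
290 .....#########...........
291 ......########...........
292 .......######............
293 .......######............
294 ............#............
295 .........................
296 .........................
297 .........................
298 .........................
299 .........................
300 .........................
301 .........................
302 ......................... 381
scene 75 ..................
76 ..................
77 ..................
78 ..................
79 ..................
80 ..................
81 .............#....
82 ..........####....
83 .........######...
84 .....#########....
85 ....####..........
86 ....###......#....
87 .............#....
88 ..................
89 ..................
90 ..................
91 ..................
92 ..................
93 ..................
94 .................. 188
```

```bash
cat > k.py <<'E'
from h import *
import sys
from scipy.spatial.transform import Rotation as Ro
np.set_printoptions(precision=3,suppress=True)
yaw=.095;ex=np.array([np.cos(yaw),np.sin(yaw),0]);Z=np.array([0,0,1.]);hole=np.array([.579,.1037,.0868])
def go(stand,tt,tipt=(.0435,-.0005,-.013),dz=0,dy=0):
    xt=ex*np.cos(tt)+Z*np.sin(tt);zt=ex*np.sin(tt)-Z*np.cos(tt);R=np.stack([xt,np.cross(zt,xt),zt],1)
    s=status.get_state();T=hole-ex*stand+Z*dz-R@np.array(tipt)
    print('target',T,'d',(T-s['tool_pos'])/.03,'turn',np.degrees((Ro.from_matrix(R)*Ro.from_quat(s['ee_rot']).inv()).as_rotvec())/5,'j',s['joints'].round(2))
if __name__=='__main__':go(*[float(a) for a in sys.argv[1:]])
E
python3 k.py .030 -.21
```

```text
target [0.504 0.096 0.083] d [ 1.787 10.773 -5.038] turn [0.043 5.806 2.383] j [ 0.02  0.02  0.43  2.11 -0.16  0.74 -1.14]
```

```bash
python3 -m pendant '[[0.1,0.98,0,0,0.5,0.2,1],[0.1,0.98,0,0,0.53,0.22,1],[0.1,0.98,0,0,0.53,0.22,1],[0.1,0.98,0,0,0.53,0.22,1],[0.1,0.98,0,0,0.53,0.22,1],[0.1,0.98,0,0,0.53,0.22,1],[0.1,0.98,0,0,0.53,0.22,1],[0.1,0.98,0,0,0.53,0.22,1],[0.1,0.98,0,0,0.53,0.22,1],[0.1,0.98,0,0,0.53,0.22,1],[0.1,0.97,0,0,0.53,0.2,1],[0,0,0,0,0,0,1]]'; python3 k.py .030 -.21
```

```text
clock: 18.28
tool_pos: [0.484, 0.1022, 0.2325]
ee_rot: [0.993, 0.052, -0.107, 0.006]
force: [-0.7, 0.5, -1.1]
gripper_width: 0.176
grip_force: 40.0
target [0.504 0.096 0.083] d [ 0.67  -0.204 -4.979] turn [ 0.019 -0.047 -0.105] j [-0.38  0.32  0.13  1.74 -0.07  1.3  -1.69]
```

```bash
python3 -m pendant '[[0.1,-0.03,-0.7,0,0,-0.02,1],[0.1,-0.03,-0.7,0,0,-0.02,1],[0.1,-0.03,-0.7,0,0,-0.02,1],[0.1,-0.03,-0.7,0,0,-0.02,1],[0.1,-0.03,-0.7,0,0,-0.02,1],[0.1,-0.03,-0.7,0,0,0,1],[0.07,-0.02,-0.5,0,-0.03,0,1],[0,0,-0.28,0,0,0,1],[0,0,0,0,0,0,1],[0,0,0,0,0,0,1]]'; python3 k.py .030 -.21; python3 - <<'E'
from h import *
s=snap('scene','x13.png');t=snap('top','x14.png')
cv2.imwrite('pics/f1.png',np.hstack([cv2.resize(i,(400,400),interpolation=cv2.INTER_CUBIC) for i in(s[170:220,285:335],t[195:245,160:210])]))
E
```

```text
clock: 19.12
tool_pos: [0.5036, 0.0891, 0.0856]
ee_rot: [0.994, 0.043, -0.103, 0.007]
force: [0.3, 0.4, -0.5]
gripper_width: 0.179
grip_force: 40.0
target [0.504 0.096 0.083] d [ 0.018  0.231 -0.081] turn [0.05  0.04  0.096] j [-0.34  0.5   0.12  1.84 -0.1   1.01 -1.65]
```

View pics/f1.png

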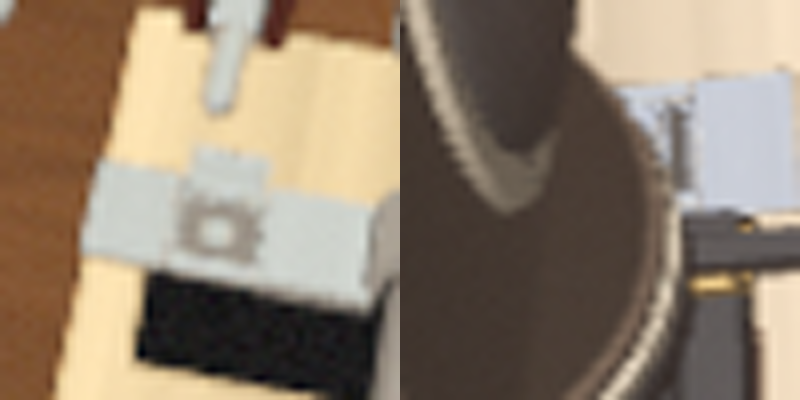

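Scene crop (8×, offset (285,170)): the tip is at (217,110) and the hole centre at (217,230), with the shank pointing at the stud from slightly off to the side. Correct by differential projection.

```bash
cat > l.py <<'E'
from k import *
go(.03,-.21)
c=lambda P:(proj('scene',P)-[285,170])*8
s=status.get_state();R=Ro.from_quat(s['ee_rot']).as_matrix();p=s['tool_pos']
print('yaw',np.arctan2(R[1,0],R[0,0]),'tilt',np.arctan2(R[2,0],np.hypot(R[0,0],R[1,0])))
print('hole face',c(hole+ex*.01),'target tip',c(hole-ex*.03),'back 20 more',c(hole-ex*.05))
print('predicted tip now',c(p+R@[.0435,-.0005,-.013]),p+R@[.0435,-.0005,-.013])
for k,v in(('x',ex),('y',np.cross(Z,ex)),('z',Z)):print(k,'px/mm',(c(hole-ex*.03+v*.001)-c(hole-ex*.03)))
E
python3 l.py
```

```text
target [0.504 0.096 0.083] d [-0.016  0.222 -0.126] turn [0.042 0.074 0.094] j [-0.34  0.5   0.12  1.84 -0.1   1.01 -1.65]
yaw 0.08587933292287006 tilt -0.2038638583104988
hole face [213.314 231.523] target tip [232.772 128.769] back 20 more [242.132  79.087]
predicted tip now [211.698 115.973] [0.55  0.094 0.091]
x px/mm [-0.474  2.513]
y px/mm [3.215 0.601]
z px/mm [ 0.375 -1.996]
```

```bash
python3 -m pendant '[[0,0.1,-0.08,0,0.12,0.23,1],[0,0.07,-0.07,0,0.13,0.22,1],[0,0,0,0,0,0,1],[0,0,0,0,0,0,1],[0,0,0,0,0,0,1]]'; cat > tipm.py <<'E'
from h import *
i=optics.get_image('scene');cv2.imwrite('pics/full_tip.png',i)
h=cv2.cvtColor(i,cv2.COLOR_BGR2HSV)
sub=h[170:192,300:325];print('\n'.join(f'{170+k} '+' '.join('%3d'%v for v in r) for k,r in enumerate(sub[...,1])))
E
python3 tipm.py; python3 l.py
```

```text
clock: 19.63
tool_pos: [0.5044, 0.0945, 0.0821]
ee_rot: [0.992, 0.063, -0.112, 0.008]
force: [0.3, 0.6, -1.3]
gripper_width: 0.175
grip_force: 40.0
170 154 148 134 128 143 147 147 169 155 157 148 155 142  84   9   9   7   9   9   6   6 158 133 131 101
171 155 147 106  92  92  86  88  96 111 134 148 136 141  33   9   9   7   7   7  10  25 139 141 160 150
172 150 146  88  78  76  70  72  77  84 102 133 147 146  18   9   6   7   9   7  10  47 142 145 154 162
173 157 126  84  74  76  74  74  75  75  91 124 147 145  13   6   7   6   7   6   7  86 151 144 142 151
174 165 109  79  74  75  74  73  75  74  93 130 150 109  17   9   9  10  10   8  10 137 151 155 104 111
175 155  95  77  74  73  74  73  74  75  92 123 154  85  37  36  14  11  17  19  26 144 161 135  85  89
176 159  87  75  74  74  74  74  75  72  79  90  92  86  61  28  11  12  20  31  62 140 133 115  82  83
177 133  85  75  73  74  74  74  74  72  75  77  77  77  71  27  11  11  28  59  87 110 118 101  82  80
178 123  84  73  74  73  75  76  75  73  75  78  79  76  61  22   9  12  36  75  82  86  90  87  81  80
179 104  80  74 
[... 1024 characters left out ...]
189  72  75  73  75  73  74  76  77  60  29   7   7  10  14  26  30  34  43  58  73  79  79  78  77  77
190  42  45  50  59  63  73  79  80  51  21  10   9   9   7   7   6   5  10  26  67  77  77  80  78  77
191   9   8  12  16  25  37  39  55  34  12   9   9   9   7   9   9   8  11  26  64  79  76  78  78  78
target [0.504 0.096 0.083] d [-0.007  0.056  0.035] turn [ 0.044 -0.179 -0.354] j [-0.34  0.52  0.11  1.82 -0.09  1.03 -1.63]
yaw 0.12546781182328126 tilt -0.2259496831151074
hole face [213.314 231.523] target tip [232.772 128.769] back 20 more [242.132  79.087]
predicted tip now [231.182 132.325] [0.549 0.101 0.085]
x px/mm [-0.474  2.513]
y px/mm [3.215 0.601]
z px/mm [ 0.375 -1.996]
```

```bash
python3 - <<'E'
from k import *
q=[.98738719,-.0579923,.14711912,.00770653];p=np.array([.45051642,-.22712928,.23430702]);R=Ro.from_quat(q).as_matrix()
for a,b in(((193,85.5),(393.6,269.5)),((192.5,86),(393.5,269)),((193.5,85),(393.5,270))):
    P,e=two(a,b);print(R.T@(P-p),e)
for n in('scene','top'):
  for v in((.0435,-.0005,-.0107),(.0435,-.0005,-.013),(.0435,-.0005,-.017),(.040,-.0005,-.013)):print(n,v,proj(n,p+R@v))
s=status.get_state();R=Ro.from_quat(s['ee_rot']).as_matrix();p=s['tool_pos']
print('now: observed (314.2,184.4)+offset corr -> (314.0,184.8)')
for v in((.0435,-.0005,-.0107),(.0435,-.0005,-.013),(.0435,-.0005,-.017),(.040,-.0005,-.013),(.040,-.0005,-.017)):print(v,proj('scene',p+R@v),p+R@v)
E
```

```text
[ 0.043 -0.002 -0.017] 0.0007776390045426844
[ 0.044 -0.001 -0.015] 1.840739352502939e-05
[ 0.043 -0.002 -0.018] 0.001275756267353721
scene (0.0435, -0.0005, -0.0107) [192.257  87.784]
scene (0.0435, -0.0005, -0.013) [192.309  86.902]
scene (0.0435, -0.0005, -0.017) [192.399  85.362]
scene (0.04, -0.0005, -0.013) [193.065  86.416]
top (0.0435, -0.0005, -0.0107) [392.717 267.866]
top (0.0435, -0.0005, -0.013) [393.219 268.442]
top (0.0435, -0.0005, -0.017) [394.105 269.455]
top (0.04, -0.0005, -0.013) [392.823 270.75 ]
now: observed (314.2,184.4)+offset corr -> (314.0,184.8)
(0.0435, -0.0005, -0.0107) [313.816 186.934] [0.549 0.101 0.083]
(0.0435, -0.0005, -0.013) [313.898 186.541] [0.549 0.101 0.085]
(0.0435, -0.0005, -0.017) [314.041 185.853] [0.55  0.101 0.089]
(0.04, -0.0005, -0.013) [314.094 185.27 ] [0.546 0.1   0.086]
(0.04, -0.0005, -0.017) [314.238 184.578] [0.547 0.1   0.09 ]
```

Tip estimate in the tool frame is now consistent at (0.043, −0.0015, −0.0165). Lower 2 mm and advance slowly to the mouth.

```bash
python3 -m pendant '[[0,0.02,-0.06,0,0,-0.15,1],[0.1,0.0095,0,0,0,0,1],[0.1,0.0095,0,0,0,0,1],[0.1,0.0095,0,0,0,0,1],[0.1,0.0095,0,0,0,0,1],[0.1,0.0095,0,0,0,0,1],[0.1,0.0095,0,0,0,0,1],[0.1,0.0095,0,0,0,0,1],[0.1,0.0095,0,0,0,0,1],[0,0,0,0,0,0,1]]'
```

```text
clock: 20.52
tool_pos: [0.5284, 0.0974, 0.0804]
ee_rot: [0.992, 0.056, -0.113, 0.007]
force: [-3.3, 0.2, 3.5]
gripper_width: 0.178
grip_force: 40.0
```

```bash
python3 -m pendant '[[0,0,0.04,0,0,0,1],[0.08,0.008,0,0,0,0,1],[0.08,0.008,0,0,0,0,1],[0.08,0.008,0,0,0,0,1],[0.08,0.008,0,0,0,0,1],[0,0,0,0,0,0,1]]'; python3 -c "
from h import *
s=status.get_state();print(s['force'],s['ft_torque'])"
```

```text
clock: 21.02
tool_pos: [0.535, 0.0982, 0.0813]
ee_rot: [0.992, 0.056, -0.116, 0.008]
force: [-4.9, 0.4, 8.6]
gripper_width: 0.177
grip_force: 40.0
[-4.90319786  0.37134697  8.61969221] [ 0.01738786  0.9563204  -0.00864166]
```

```bash
python3 -m pendant '[[0,0,0.06,0,0,0,1],[0,0,0,0,0,0,1],[0,0,0,0,0,0,1]]'; python3 -m pendant '[[0.06,0.006,0.01,0,0,0,1],[0.06,0.006,0.01,0,0,0,1],[0,0,0,0,0,0,1],[0,0,0,0,0,0,1]]'; python3 -c "
from h import *
s=status.get_state();print(s['force'],s['ft_torque'])"
```

```text
clock: 21.27
tool_pos: [0.5385, 0.0982, 0.0832]
ee_rot: [0.992, 0.056, -0.112, 0.007]
force: [0.7, -0.1, -1.1]
gripper_width: 0.179
grip_force: 40.0
clock: 21.6
tool_pos: [0.5417, 0.0986, 0.0837]
ee_rot: [0.992, 0.056, -0.113, 0.007]
force: [0.2, -0.4, -0.3]
gripper_width: 0.177
grip_force: 40.0
[ 0.1689279  -0.37034586 -0.28617102] [-0.00800695 -0.23365023 -0.02412971]
```

Free now. Continue to home.

```bash
python3 -m pendant '[[0.08,0.0076,0,0,0,0,1],[0.08,0.0076,0,0,0,0,1],[0.08,0.0076,0,0,0,0,1],[0,0,0,0,0,0,1],[0,0,0,0,0,0,1]]'; python3 -c "
from h import *
s=status.get_state();print(s['force'],s['ft_torque'])"
```

```text
clock: 22.02
tool_pos: [0.5488, 0.0993, 0.0837]
ee_rot: [0.992, 0.056, -0.113, 0.007]
force: [-0.3, -0.4, -1.0]
gripper_width: 0.178
grip_force: 40.0
[-0.33003437 -0.3791148  -1.03311599] [ 0.02562342 -0.33155439 -0.01199274]
```

```bash
python3 -m pendant '[[0.08,0.0076,0,0,0,0,1],[0.08,0.0076,0,0,0,0,1],[0.06,0.006,0,0,0,0,1],[0.05,0.005,0,0,0,0,1],[0,0,0,0,0,0,1],[0,0,0,0,0,0,1]]'; python3 -c "
from h import *
s=status.get_state();print(s['force'],s['ft_torque'])"
```

```text
clock: 22.52
tool_pos: [0.5549, 0.0999, 0.0836]
ee_rot: [0.992, 0.056, -0.115, 0.008]
force: [-6.8, 0.0, 2.4]
gripper_width: 0.18
grip_force: 43.4
[-6.80529893  0.02839299  2.4096658 ] [-0.07447344  1.17127305 -0.00485214]
```

Contact at x=0.5549, against 0.5556 predicted for home. Press slightly to seat it.

```bash
python3 -m pendant '[[0.06,0.006,0,0,0,0,1],[0.06,0.006,0,0,0,0,1],[0,0,0,0,0,0,1],[0,0,0,0,0,0,1],[0,0,0,0,0,0,1]]'; python3 tipm.py >/dev/null; python3 - <<'E'
from h import *
i=cv2.imread('pics/full_tip.png');g=cv2.cvtColor(i,cv2.COLOR_BGR2GRAY);print(status.get_state()['force'])
print('\n'.join(f'{r} '+' '.join('%3d'%v for v in g[r,300:330]) for r in range(168,214)))
E
```

```text
clock: 22.93
tool_pos: [0.5552, 0.1, 0.0836]
ee_rot: [0.991, 0.056, -0.118, 0.008]
force: [-15.4, -2.3, 9.1]
gripper_width: 0.179
grip_force: 48.6
[-15.70748756  -2.94295707   8.1425805 ]
168  85  89  86  81  83  81  78  82  82  68  44  29  29  24  36  37  41  40  40  40  43  42  42  47  46  37  35  37  32  31
169  82  83  83  79  78  81  80  84  81  68  56  42  35  40  24  22  27  32  35  40  44  38  38  43  32  30  30  33  41  76
170  81  81  81  80  83  80  78  77  82  67  53  57  55  58  52  35  37  29  21  29  24  18  23  23  23  33  39  55  77 107
171  82  84  81  78  79  80  81  78  75  67  58  56  64  71  59  50  48  43  39  34  39  40  38  47  43  47  60  63  77  79
172  66  70  69  69  73  76  84  82  83  67  54  55  60  71  62  51  56  52  54  53  61  70  55  53  55  60  59  55  57  53
173  44  40  37  42  56  61  70  75  68  59  56  59  59  60  55  50  53  54  54  51  61  81  60  51  54  86  89  87  78  73
174  67  64  62  58  55  51  45  41  37  35  50  49  56  51  55  55  57  60  53  57  53  54  58  54  53  84  95  99  96  97
175 111 105  78  77  75  66  61  63  55  55 
[... 4091 characters left out ...]
  28  27  27  26  30  24  26  28  30  28  25  26  45  50  73  89  96 111 119 119
209 224 206 140  27  29  23  27  24  26  31  31  28  27  24  28  28  24  29  27  25  31  25  27  27  28  26  28  27  48  52
210 225 192 112  30  24  28  28  32  27  27  23  24  33  24  27  30  20  23  25  25  26  25  30  28  30  32  25  24  27   7
211 225 176  62  24  34  20  28  29  20  24  30  30  27  30  29  25  24  18  31  20  18  30  24  21  29  20  21  25  29  27
212 224 174  47  29  29  22  27  24  23  31  20  32  29  33  28  27  27  29  27  30  35  32  27  27  28  26  21  29  29  32
213 224 171  28  25  22  29  26  26  25  24  30  22  28  26  30  23  21  30  32  30  25  24  29  27  19  28  25  30  28  27
```

```bash
python3 - <<'E'
from k import *
ey=np.cross(Z,ex)
for d in(.010,.02,.03,.04):
    print(d,'block front bottom/mid/top',[proj('scene',hole-ex*d+Z*z).round(1).tolist() for z in(-.006,0,.006)],'top rear',proj('scene',hole-ex*(d+.024)+Z*.006).round(1))
print('stud top front/back',proj('scene',hole+ex*.01+Z*.017),proj('scene',hole-ex*.01+Z*.017))
p=status.get_state();R=Ro.from_quat(p['ee_rot']).as_matrix();print('tcp',proj('scene',p['tool_pos']),'pad centre -19',proj('scene',p['tool_pos']-R[:,2]*.019))
i=cv2.imread('pics/full_tip.png');h=cv2.cvtColor(i,cv2.COLOR_BGR2HSV)
# classes: r red finger, # bright neutral, g mid neutral, . dark, w wood
for r in range(150,206):
    print(r,''.join(('r' if (H<12 or H>170) and S>90 and V<140 else 'w' if S>55 and V>80 else '#' if V>190 else '+' if V>160 else 'g' if V>120 else 'd' if V>90 else '.') for H,S,V in h[r,285:345].astype(int)))
E
```

```text
0.01 block front bottom/mid/top [[312.6, 193.9], [312.9, 192.4], [313.2, 191.0]] top rear [314.6 183.3]
0.02 block front bottom/mid/top [[313.2, 190.7], [313.5, 189.3], [313.8, 187.8]] top rear [315.2 180.2]
0.03 block front bottom/mid/top [[313.8, 187.6], [314.1, 186.1], [314.4, 184.6]] top rear [315.8 177.1]
0.04 block front bottom/mid/top [[314.4, 184.5], [314.7, 183.0], [315.0, 181.5]] top rear [316.4 174.1]
stud top front/back [312.462 194.718] [313.698 188.188]
tcp [312.982 188.665] pad centre -19 [313.625 185.461]
150 dd......wwwwwwwwwwww...........................r........wrww
151 gd......wwwwwwwwwwwww......r........r..................wwwww
152 dd......dwwwwwwwwwwwww.....r...........................wwwww
153 ............wwwrwwwwwwr...........r...................wwwwww
154 .................wwwwww......r.....r.................wwwwwww
155 ..................wwwwww...........r................rwwwwwww
156 ...................wwwwwwr....................r....wwwwwwwww
157 .........ddd.......wwwwwwww...r...................wwwwwwwwww
158 ........dggggddwwww.wwwwwwwwww..................w
[... 2366 characters left out ...]
w+##########+++++++++################++++#########
196 wwwwwwwwwww+##########+ggggggg+++##############++++#########
197 wwrwwwwwwww###########+gg+++++gg+#############+++++#########
198 wwwwwwwwww+###########+gg+###+gg+#############g++++#########
199 wwwwwwwwww+###########+gg+###gggg#############g++++#########
200 wwwwwwwwww+###########+gg+##+gg++#############g+++####++++++
201 wwwwwwwwww+############+g+++gggg##############g+++++++g+g+++
202 wwwwwwwwwwwwww###########++++++++#############g++++gg++#+###
203 wwwwwwwwwwwwwwwwwwggg++#######+##############+g++ggg++######
204 wwwwwwwwwwwwwwwwwww...ggg+++#################+ggggg++#######
205 wwwwwwwwwwwwwwwwww.........dggg++++##########+gg.g+++#######
```

```bash
python3 - <<'E'
from k import *
i=optics.get_image('scene');cv2.imwrite('pics/full_n1.png',i)
a=cv2.imread('pics/full_x10.png').astype(int);b=i.astype(int)
d=np.abs(a-b).max(2)
for r in range(176,208):print(r,' '.join('%3d'%v for v in d[r,300:330]))
print(status.get_state()['joints'])
R=Ro.from_quat(status.get_state()['ee_rot']).as_matrix();print(R)
t=optics.get_image('top');cv2.imwrite('pics/full_n2.png',t);h=cv2.cvtColor(t,cv2.COLOR_BGR2HSV)
for r in range(195,240):
    print(r,''.join(('r' if (H<12 or H>170) and S>90 and V<140 else 'w' if S>55 and V>80 else '#' if V>190 else '+' if V>160 else 'g' if V>120 else 'd' if V>90 else '.') for H,S,V in h[r,150:215].astype(int)))
E
```

```text
176  47  92 166 167 170 173 172 158 167 163 163 168 157  91  79  81 130 162 188 200 193 181 172 165 160 161 168 168 171 151
177  32 118 164 167 172 168 165 166 165 159 155 129 128  62  24  16  36  71 131 173 187 184 189 192 190 198 194 181 180 180
178  24 131 168 167 167 170 166 161 167 160 159  91  95 100  23   2   7  46  96 128 160 162 168 169 180 180 187 191 196 204
179  64 165 166 171 166 167 167 165 166 160 154  72  67  82  53  29  45  92  99 106 137 151 150 146 151 158 160 168 177 184
180 102 183 179 177 179 175 171 167 163 159 157  61  62  73  83  67  88  88  92  75 122 151 150 148 155 160 156 157 161 159
181 120 210 202 205 206 195 185 180 176 166 162  76  72  82  78  62  72  62  69  59 110 151 149 145 152 158 157 159 158 161
182 153 222 221 221 214 217 210 205 200 188 179 105  82  86  99 115 109  84  88  87 130 153 147 152 154 161 154 161 161 159
183 100 146 172 193 214 216 213 214 207 211 181  89  59  55  63  71  67  88 148 142 151 158 153 155 159 162 157 160 161 160
184  25  38  42  44  65  80 118 185 205 206 202  73  42  36  37  39  37  73 134 162 173 181 173 173 181 177 
[... 5441 characters left out ...]

230 ggggg++g................ww###wrrrrrddggg++##wrrrww##############w
231 #######+g...............ww####wrrrrd+#######gwwww###############w
232 #######++g.........wwwwww######wrrrw########+###################w
233 #######+++gddddw################ww####+++ggww###################w
234 #######++++gggdw####################w++###dgg###################w
235 #######++++gggdw#####################g+###gdg###################w
236 #######++++gggdw#####################gg##+gdw###################w
237 #######++++gggdw#####################gg##+ggw####################
238 #######++++gggg+#####################ggww#+gg+###################
239 #######+++++ggg+###################+gg+####ggggg+w###############
```

The hole's far face is unchanged, so the tip isn't out. The block slipped back in the grip and the fingers themselves have met the stud. Regrasp: open a little, straighten the tool, back off 12 mm and measure.

```bash
python3 -m pendant '[[-0.12,-0.01,0,0,0,0,1],[0,0,0,0,0,0,0.4],[0,0,0,0,0,0,0.4],[-0.05,-0.005,0,0,-0.5,0,0.4],[-0.05,-0.005,0,0,-0.5,0,0.4],[-0.05,-0.005,0,0,-0.5,0,0.4],[-0.05,-0.005,-0.03,0,-0.5,0,0.4],[-0.05,-0.005,-0.03,0,-0.5,0,0.4],[0,0,0,0,-0.08,-0.1,0.4],[0,0,0,0,0,0,0.4],[0,0,0,0,0,0,0.4]]'; cat > v.py <<'E'
from k import *
i=optics.get_image('scene');cv2.imwrite('pics/full_v.png',i);h=cv2.cvtColor(i,cv2.COLOR_BGR2HSV);g=cv2.cvtColor(i,cv2.COLOR_BGR2GRAY)
for r in range(168,206):print(r,' '.join('%3d'%v for v in g[r,300:328]),''.join(('r' if (H<12 or H>170) and S>90 and V<140 else 'w' if S>50 and V>80 else '#' if V>190 else '+' if V>160 else 'g' if V>120 else 'd' if V>90 else '.') for H,S,V in h[r,295:335].astype(int)))
s=status.get_state();R=Ro.from_quat(s['ee_rot']).as_matrix();print(s['tool_pos'],s['force'],'yaw',np.arctan2(R[1,0],R[0,0]),'tilt',np.arctan2(R[2,0],R[0,0]),proj('scene',s['tool_pos']))
E
python3 v.py
```

```text
clock: 24.0
tool_pos: [0.5503, 0.0996, 0.0824]
ee_rot: [0.999, 0.05, -0.0, 0.013]
force: [0.3, 0.8, 0.8]
gripper_width: 0.297
grip_force: 0.0
168 135 105  48  56  58  59  67  66  69  72  73  91 124 153 138 129 133 109 105  94  97  99  97  96  83  78  72  71 wwrrdww.........ww+ggwwwwwwwwww.....wwww
169  90  71  41  40  48  42  49  49  57  60  65 102 128 171 159 175 162 145 155 126 136 128 109 107  84 100  79  71 wwwwwww.........ww++++g+gwwrwww.........
170  75  49  45  45  48  44  46  48  47  44  44  86  95 125 119 161 134 160 182 151 175 148 143 135 120 101  79  70 wwwwww..........wwgg+g++g+gggww.........
171  71  47  44  42  47  46  43  43  46  46  47  84  85  82 100 100 103 128 150 116 160 129 166 158 155 100  72  73 wwwwww..........wwwwwdggg+g++ww.........
172  74  75  81  79  58  44  48  45  42  43  47 141 166 154 134 107  84  82 101  89  91 100 128 139 148  95  64  71 rwwwwwwww.......wwwwwwwwwwdggww.........
173  84 129 174 186 183 147  87  52  46  46  46 171 211 205 195 182 179 177 158 139 108  91  76  68  93  57  48  49 wwwwwwwwwwww....wwwwwwwwwwww.w..........
174  91 172 219 
[... 4416 characters left out ...]
202 193 185 187 188 177 165 152 156 189 205 209 210 209 210 208 208 209 207 210 wwww###########+++++g+##############g+++
203 209 201 177 146 147 142 166 188 192 198 203 211 212 206 197 187 193 196 206 210 211 211 210 208 208 210 208 209 wwwwwwwwggg++#######+##############+g+gg
204 228 225 182  85  47  56  81 113 132 149 161 174 181 192 197 202 205 202 202 210 211 210 210 209 207 208 208 210 wwwwwwwww...dgg+++#################+gggg
205 227 225 175  61  22  33  30  31  30  41  55  79  90 121 141 156 164 174 177 188 192 193 201 202 207 208 209 209 wwwwwwww.........dggg++++##########+ggdg
[0.55  0.1   0.082] [0.695 0.585 0.187] yaw 0.10081072683294773 tilt -0.002060254994886445 [313.252 187.459]
```

```bash
python3 -m pendant '[[0,0,0,0,0,0,0],[0,0,0,0,0,0,0],[0,0,0.5,0,0,0,0],[0,0,1,0,0,0,0],[-0.2,0,1,0,0,0,0],[-1,0,1,0,0,0,0],[-1,0,1,0,0,0,0],[-1,0,1,0,0,0,0],[-1,0,0,0,0,0,0],[-1,0,0,0,0,0,0],[0,0,0,0,0,0,0]]'; python3 - <<'E'
from k import *
for n,(r0,r1,c0,c1) in(('top',(200,250,160,215)),('scene',(160,206,295,345))):
    i=optics.get_image(n);cv2.imwrite('pics/full_w_%s.png'%n,i)
    h=cv2.cvtColor(i,cv2.COLOR_BGR2HSV)
    for r in range(r0,r1):print(r,''.join(('w' if S>45 and V>80 else '#' if V>190 else '+' if V>160 else 'g' if V>120 else 'd' if V>90 else '.') for H,S,V in h[r,c0:c1].astype(int)))
E
```

```text
clock: 24.97
tool_pos: [0.3908, 0.0992, 0.2458]
ee_rot: [0.999, 0.051, -0.001, 0.013]
force: [0.7, 0.0, 0.4]
gripper_width: 0.499
grip_force: 0.0
200 gggwwwwwwwwwwwwwwwwwwwwwwwwwwwwwwwwwwwwwwwwwwwwwwwwwwww
201 gggwwwwwwwwwwwwwwwwwwwwwwwwwwwwwwwwwwwwwwwwwwwwwwwwwwww
202 gggwwwwwwwwwwwwwwwwwwwwwwwwwwwwwwwwwwwwwwwwwwwwwwwwwwww
203 gggwwwwwwwwwwwwwwwwwwwwwwwwwwwwwwwwwwwwwwwwwwwwwwwwwwww
204 gggwwwwwwwwwwwwwwwwwwwwwwwwwwwwwwwwwwww##########wwwwww
205 gggwwwwwwwwwwwwwwwwwwwwwwww##w###################wwwwww
206 gggwwwwwwwwwww###############++##################wwwwww
207 gggww########################++##+#+g#############wwwww
208 ggg+++################+########+#gg++#############wwwww
209 ++++gg+###############++########ggdg+#############wwwww
210 ++++gg+#########################+gdg##############wwwww
211 +++++g+#########################+gdg+#############wwwww
212 +++++g+#########################++dg+#############wwwww
213 +++++g+#########################++dg+#############wwwww
214 +++++g+#########################++dg+#############wwwww
215 +++++g+##########################+dg+#############
[... 3875 characters left out ...]
##++###########wwwwwwwwwwwwwwww+########
194 w+###########+++###############wwwwwwww++#########
195 w+##########+++++++++###############ww+++#########
196 w+##########++gggggg+++##############++++#########
197 w###########+gg++++ggg+#############+++++#########
198 +###########+gg+###+gg+#############g++++#########
199 +###########+gg+###gggg#############g++++#########
200 +###########+ggg+++ggg+#############g+++####++++++
201 +############+++g+gggg##############g+++++++g+g+++
202 wwwww##########+++++g++#############g++++gg++++###
203 wwwwwwwwggg++#######+##############+g+gggg++######
204 wwwwwwwww...ggg+++#################+ggggg+++######
205 wwwwwwww.........dggg++++##########+ggddg+++######
```

```bash
python3 - <<'E'
from k import *
np.set_printoptions(precision=4,suppress=True)
ey=np.cross(Z,ex)
def rel(p):
    d=p-hole;return np.array([d@ex,d@ey,d[2]])
for z in(.086,.093,.10):
    print(z,'rear',rel(onz('top',(189,233.4),z)),'eye end',rel(onz('top',(189,238.5),z)))
print('stud top rear edge',rel(onz('top',(187,217.0),.104)),rel(onz('top',(187,207.5),.104)))
print('pred home top px: rear top edge',proj('top',hole-ex*.034+Z*.006),'front',proj('top',hole-ex*.01+Z*.006),'eye end',proj('top',hole-ex*.043))
P,e=two((314.2,182.6),(189,233.4));print('two rear',rel(P),e)
P,e=two((314.9,179.8),(189.2,238.6));print('two eye',rel(P),e)
P,e=two((320,158),(188,270));
t=cv2.cvtColor(cv2.imread('pics/full_w_top.png'),cv2.COLOR_BGR2GRAY)
for r in range(214,242):print(r,t[r,180:198])
E
```

```text
0.086 rear [-0.0374  0.0016 -0.0008] eye end [-0.0473  0.0022 -0.0008]
0.093 rear [-0.0377  0.0001  0.0062] eye end [-0.0475  0.0008  0.0062]
0.1 rear [-0.038  -0.0013  0.0132] eye end [-0.0477 -0.0006  0.0132]
stud top rear edge [-0.0067 -0.0003  0.0172] [ 0.0116 -0.0014  0.0172]
pred home top px: rear top edge [188.9723 231.4757] front [188.1754 219.1284] eye end [189.8957 236.1963]
two rear [-0.0374 -0.0005  0.0047] 0.001829097775765874
two eye [-0.0474 -0.      0.0037] 0.0018837582920701718
214 [204 204 204 196 196 197 197 198 198 199 199 196 184 165 104 123 171 198]
215 [203 203 202 198 198 199 198 198 198 198 198 196 194 181 102 123 168 194]
216 [204 199 196 199 198 198 199 198 199 202 202 202 199 180 102 112 154 194]
217 [203 199 199 208 201 190 181 181 169 165 167 178 196 179 102 113 155 195]
218 [204 201 200 198 191 178 173 168 181 181 176 162 147 116 115 123 154 186]
219 [204 196 166 114 118 126 165 197 199 198 190 163 142 171 186 192 197 182]
220 [204 203 190 179 199 193 200 195 200 198 192 169 171 200 207 209 206 188]
221 [205 202 193 192 214 206 196 193 201 199 188 152 1
[... 883 characters left out ...]
33 [212 209 208 211 210 201 196 202 202 201 197 200 207 198 177 212 213 212]
234 [212 209 209 211 211 200 184 165 152 183 183 182 124 141 155 195 213 212]
235 [212 209 209 212 211 205 187 139 163 202 199 179 109 119 128 179 213 212]
236 [212 210 209 211 211 206 186 133 164 201 198 178  99 116 141 196 213 212]
237 [212 210 209 211 211 206 186 129 144 182 195 174 105 124 170 212 213 213]
238 [212 210 208 211 211 207 186 132 141 179 197 187 137 117 164 211 213 213]
239 [213 210 209 211 211 190 128 119 140 183 205 192 145 124 135 180 212 212]
240 [213 211 209 210 198 156 125 131 170 203 205 198 170 136 124 126 137 178]
241 [213 211 195 153 129 125 135 175 201 203 205 207 208 202 175 139 124 130]
```

Top view confirms that the pin is level in the hole with its head about 4–6 mm short of the stud, and the ring is open behind. Go back, regrasp with a vertical tool, and push home.

```bash
python3 -m pendant '[[1,0.02,0,0,0,0,0],[1,0.02,0,0,0,0,0],[1,0,0,0,0,0,0],[1,0,0,0,0,0,0],[1,0,0,0,0,0,0],[0.3,0,-0.5,0,0,0,0],[0,0,-1,0,0,0,0],[0,0,-1,0,0,0,0],[0,0,-1,0,0,0,0],[0,0,-1,0,0,0,0],[0,0,-0.6,0,0,0,0],[0,0,0,0,0,0,0]]'; python3 -m pendant '[[0,0,0,0,0,0,0],[0,0,0,0,0,0,0]]'
```

```text
clock: 26.07
tool_pos: [0.5523, 0.0995, 0.0874]
ee_rot: [0.999, 0.05, -0.004, 0.015]
force: [-1.1, -0.3, -0.0]
gripper_width: 0.501
grip_force: 0.0
clock: 26.23
tool_pos: [0.5553, 0.1004, 0.093]
ee_rot: [0.999, 0.05, 0.0, 0.014]
force: [-0.5, 0.5, 0.9]
gripper_width: 0.5
grip_force: 0.0
```

```bash
python3 -m pendant '[[-0.16,0.02,-0.15,0,0,0,0],[0,0,-0.2,0,0,0,0],[0,0,0,0,0,0,0],[0,0,0,0,0,0,0.5],[0,0,0,0,0,0,1],[0,0,0,0,0,0,1],[0,0,0,0,0,0,1],[0,0,0,0,0,0,1],[0,0,0,0,0,0,1]]' 50; python3 -c "
from h import *
s=status.get_state();print(s['force'],s['ft_torque'],s['tool_pos'])"
```

```text
clock: 26.98
tool_pos: [0.5492, 0.1009, 0.082]
ee_rot: [0.999, 0.05, -0.0, 0.014]
force: [-0.4, -2.3, 1.0]
gripper_width: 0.175
grip_force: 49.7
[-0.42239878 -2.31493944  0.97917306] [-0.24194758  0.01788251 -0.07324492] [0.54919824 0.10092015 0.08203255]
```

Gripped (15.4 mm, little side force). Advance slowly.

```bash
python3 -m pendant '[[0.05,0.005,0,0,0,0,1],[0.05,0.005,0,0,0,0,1],[0.05,0.005,0,0,0,0,1],[0,0,0,0,0,0,1],[0,0,0,0,0,0,1]]';python3 -m pendant '[[0.05,0.005,0,0,0,0,1],[0.05,0.005,0,0,0,0,1],[0,0,0,0,0,0,1],[0,0,0,0,0,0,1]]';python3 -m pendant '[[0.05,0.005,0,0,0,0,1],[0.05,0.005,0,0,0,0,1],[0,0,0,0,0,0,1],[0,0,0,0,0,0,1]]'
```

```text
clock: 27.4
tool_pos: [0.5518, 0.1009, 0.082]
ee_rot: [0.999, 0.05, -0.002, 0.014]
force: [-8.0, -2.1, 9.4]
gripper_width: 0.176
grip_force: 49.9
clock: 27.73
tool_pos: [0.5538, 0.1011, 0.0821]
ee_rot: [0.999, 0.05, -0.003, 0.014]
force: [-12.0, -3.2, 13.1]
gripper_width: 0.17
grip_force: 49.9
clock: 28.07
tool_pos: [0.554, 0.1011, 0.082]
ee_rot: [0.999, 0.05, -0.006, 0.014]
force: [-21.2, -3.5, 22.8]
gripper_width: 0.175
grip_force: 50.1
```

Upward force equals the push, so something is riding low. Relax 1 mm, lift about 2 mm and retry.

```bash
python3 -m pendant '[[-0.12,-0.01,0.03,0,0,0,1],[0,0,0.04,0,0,0,1],[0,0,0,0,0,0,1],[0,0,0,0,0,0,1]]';python3 -m pendant '[[0.05,0.005,0,0,0,0,1],[0.05,0.005,0,0,0,0,1],[0,0,0,0,0,0,1],[0,0,0,0,0,0,1]]';python3 -m pendant '[[0.05,0.005,0,0,0,0,1],[0.05,0.005,0,0,0,0,1],[0,0,0,0,0,0,1],[0,0,0,0,0,0,1]]'
```

```text
clock: 28.4
tool_pos: [0.554, 0.1014, 0.0831]
ee_rot: [0.999, 0.05, -0.003, 0.014]
force: [-7.4, -2.4, 0.6]
gripper_width: 0.176
grip_force: 49.7
clock: 28.73
tool_pos: [0.5542, 0.1014, 0.0828]
ee_rot: [0.999, 0.05, -0.006, 0.014]
force: [-16.3, -3.6, 9.7]
gripper_width: 0.174
grip_force: 49.9
clock: 29.07
tool_pos: [0.5543, 0.1013, 0.0825]
ee_rot: [0.999, 0.05, -0.008, 0.015]
force: [-24.3, -2.9, 16.4]
gripper_width: 0.176
grip_force: 50.0
```

Solid stop after 4.8 mm, which may be home. Relax and check the tip side in the scene picture.

```bash
python3 -m pendant '[[-0.16,-0.015,0.02,0,0,0,1],[0,0,0,0,0,0,1],[0,0,0,0,0,0,1]]'; python3 - <<'E'
from k import *
i=optics.get_image('scene');cv2.imwrite('pics/full_y.png',i)
a=cv2.imread('pics/full_x10.png').astype(int);d=(i.astype(int)-a).mean(2).round().astype(int);g=cv2.cvtColor(i,cv2.COLOR_BGR2GRAY)
for r in range(194,208):print(r,' '.join('%4d'%v for v in d[r,304:322]),'  |',' '.join('%3d'%v for v in g[r,304:322]))
print(proj('scene',hole+ex*.022),proj('scene',hole+ex*.016),proj('scene',hole+ex*.01))
E
```

```text
clock: 29.32
tool_pos: [0.5541, 0.1015, 0.0833]
ee_rot: [0.999, 0.05, -0.004, 0.014]
force: [-9.0, -1.5, 0.6]
gripper_width: 0.173
grip_force: 49.7
194    0    1    1   -1    0    1   -1    0   -1   -3   -1    2    1    1   -1    3   -1   -1   | 206 206 205 188 187 177 180 194 193 199 198 197 206 203 204 210 209 210
195   -1    1    0    1    2   -1   -2   -3   -1    3    0    2    0    1    1    1    0    1   | 206 207 197 180 166 158 163 171 161 166 171 175 194 196 199 207 209 211
196    1    0    1    0   -2    2    1   -1   -2    3    2    0    1   -2   -2    2    0    0   | 206 206 198 176 154 149 148 146 145 147 155 159 173 174 194 208 211 210
197    1    1    1    1    0   -1  -11   -4    0    3    3    2   -2   -1    0    0    1    1   | 208 205 197 172 152 149 159 176 183 173 156 149 147 175 203 209 210 210
198    1    0    0    1   -1   -7  -15   -5   -1    5    4   -2    1   -2   -1   -1    1   -1   | 207 206 195 166 150 145 172 200 207 199 167 146 148 176 202 209 211 210
199    0    1    0    0    1  -12   -7    1    3    1    0   -3   -2   -1    1    0    0    1   | 206 
[... 781 characters left out ...]
   -1    2    3   -1   -2    1    1    1    1    0    1    1   |  42  56  81 110 131 149 162 174 182 191 195 202 205 204 203 209 210 210
205   -8    0   -9    1    6    5   -1   -1    3    3    1   -1    0    1    0    0    0   -1   |  23  25  26  30  33  41  53  75  95 124 140 157 163 175 177 186 193 191
206   -8    3   -2   -4   -8   -4   -8    1   -4    4    7    4   -4    0    1    1    1    0   |  23  27  25  20  22  23  25  31  30  34  43  48  73 113 120 128 148 158
207    7    1    0    2   -1   -3    4    0    4    5   12    1    7    0    7    3    2   -3   |  31  32  25  30  29  28  34  24  28  28  29  27  32  46  56  73  94 110
[310.91  202.907] [311.289 200.917] [311.664 198.94 ]
```

The tip now protrudes to row ≈203, which is the home prediction. Release, rise, back off, and check the top view.

```bash
python3 -m pendant '[[-0.03,0,0,0,0,0,1],[0,0,0,0,0,0,0.5],[0,0,0,0,0,0,0],[0,0,0,0,0,0,0],[0,0,0,0,0,0,0],[0,0,0.3,0,0,0,0],[0,0,0.8,0,0,0,0],[-0.1,0,1,0,0,0,0],[-0.7,0,1,0,0,0,0],[-1,0,1,0,0,0,1],[-1,0,0.5,0,0,0,1],[-1,0,0,0,0,0,1]]'; python3 -m pendant '[[-0.8,0,0,0,0,0,1],[-0.8,0,0,0,0,0,1],[0,0,0,0,0,0,1]]';python3 - <<'E'
from k import *
np.set_printoptions(precision=4,suppress=True)
i=optics.get_image('top');cv2.imwrite('pics/full_z.png',i);t=cv2.cvtColor(i,cv2.COLOR_BGR2GRAY)
for r in range(214,238):print(r,t[r,180:198])
h=cv2.cvtColor(i,cv2.COLOR_BGR2HSV)
for r in range(236,285):print(r,''.join(('w' if S>45 and V>80 else '#' if V>190 else '+' if V>160 else 'g' if V>120 else 'd' if V>90 else '.') for H,S,V in h[r,165:215].astype(int)))
E
```

```text
clock: 30.37
tool_pos: [0.4439, 0.1026, 0.2261]
ee_rot: [0.999, 0.05, 0.003, 0.012]
force: [0.2, 0.7, -0.0]
gripper_width: 0.313
grip_force: 0.0
clock: 30.62
tool_pos: [0.3914, 0.102, 0.2229]
ee_rot: [0.999, 0.051, -0.001, 0.013]
force: [-0.2, 0.3, 0.0]
gripper_width: 0.077
grip_force: 0.0
214 [204 204 205 196 196 197 197 198 198 199 199 196 185 165 102 124 171 198]
215 [203 203 202 198 199 199 199 199 199 199 198 196 194 181 102 123 168 194]
216 [204 200 197 199 199 198 198 199 199 202 202 202 200 181 102 111 155 195]
217 [203 199 199 208 201 191 181 181 169 164 167 177 197 180 103 112 156 195]
218 [204 202 200 198 192 178 172 165 179 179 173 161 147 114 115 123 154 185]
219 [204 196 166 113 120 131 155 170 176 180 183 177 156 146 185 192 197 182]
220 [205 203 190 180 208 207 199 201 200 200 200 199 182 160 207 209 206 188]
221 [205 203 193 192 211 200 199 201 200 200 199 200 189 141 186 201 194 174]
222 [204 202 194 188 205 207 199 201 201 200 200 198 178 133 179 186 169 121]
223 [203 202 190 180 193 194 199 201 201 200 199 198 179  98  73  62  64  68]
224 [125 106  97  75 128 185 
[... 3057 characters left out ...]
wwwwwwwwwwwwwwwwwwwwwwwwwwwwwwwwwwwwwwww
273 gwwwwwwwwwwwwwwwwwwwwwwwwwwwwwwwwwwwwwwwwwwwwwwwww
274 dwwwwwwwwwwwwwwwwwwwwwwwwwwwwwwwwwwwwwwwwwwwwwwwww
275 dwwwwwwwwwwwwwwwwwwwwwwwwwwwwwwwwwwwwwwwwwwwwwwwww
276 wwwwwwwwwwwwwwwwwwwwwwwwwwwwwwwwwwwwwwwwwwwwwwwwww
277 wwwwwwwwwwwwwwwwwwwwwwwwwwwwwwwwwwwwwwwwwwwwwwwwww
278 wwwwwwwwwwwwwwwwwwwwwwwwwwwwwwwwwwwwwwwwwwwwwwwwww
279 wwwwwwwwwwwwwwwwwwwwwwwwwwwwwwwwwwwwwwwwwwwwwwwwww
280 wwwwwwwwwwwwwwwwwwwwwwwwwwwwwwwwwwwwwwwwwwwwwwwwww
281 wwwwwwwwwwwwwwwwwwwwwwwwwwwwwwwwwwwwwwwwwwwwwwwwww
282 wwwwwwwwwwwwwwwwwwwwwwwwwwwwwwwwwwwwwwwwwwwwwwwwww
283 wwwwwwwwwwwwwwwwwwwwwwwwwwwwwwwwwwwwwwwwwwwwwwwwww
284 wwwwwwwwwwwwwwwwwwwwwwwwwwwwwwwwwwwwwwwwwwwwwwwwww
```

Head is home (rows 219.5–231, as predicted), and the ring is open behind with its arc at top (187,259.5). Work out the ring push path.

```bash
python3 - <<'E'
from k import *
ey=np.cross(Z,ex)
d=onz('top',(187,259.3),.135)-hole;print('arc rel',d@ex,d@ey,'pred px',proj('top',hole-ex*.0815+Z*.048))
s=status.get_state();p=s['tool_pos'];R=Ro.from_quat(s['ee_rot']).as_matrix();print('yaw',np.arctan2(R[1,0],R[0,0]))
pts=[(-.115,.118)]
for a in(-.05,.15,.35,.55,.75,.95,1.1,1.25):
    x=-.038+.065*np.sin(a-.733)-.012;z=.087+.065*np.cos(a-.733)-.012;pts.append((x,z))
for x,z in pts:
    T=hole+ex*x+ey*(d@ey/2);T[2]=z;print(T,(T-p)/.03);p=T
E
```

```text
arc rel -0.08552615223738197 -0.0017550363947733925 pred px [185.914 257.125]
yaw 0.10222813473569893
[0.465 0.092 0.118] [ 2.362 -0.346 -3.505]
[0.484 0.094 0.121] [0.635 0.061 0.102]
[0.494 0.095 0.129] [0.334 0.032 0.273]
[0.505 0.096 0.135] [0.381 0.036 0.201]
[0.518 0.097 0.139] [0.414 0.039 0.121]
[0.53  0.098 0.14 ] [0.429 0.041 0.036]
[0.543 0.099 0.138] [ 0.428  0.041 -0.051]
[0.553 0.1   0.136] [ 0.31   0.029 -0.093]
[0.561 0.101 0.132] [ 0.292  0.028 -0.139]
```

```bash
python3 -m pendant '[[0.3,-0.06,-0.7,0,0,0,1],[0.3,-0.06,-0.7,0,0,0,1],[0.3,-0.06,-0.7,0,0,0,1],[0.3,-0.06,-0.7,0,0,0,1],[0.3,-0.06,-0.7,0,0,0,1],[0.4,-0.04,0,0,0,0,1],[0.4,0,0,0,0,0,1],[0,0,0,0,0,0,1],[0,0,0,0,0,0,1]]'
```

```text
clock: 31.42
tool_pos: [0.4652, 0.0919, 0.1178]
ee_rot: [0.999, 0.05, 0.0, 0.014]
force: [-1.0, 0.2, -0.2]
gripper_width: 0.01
grip_force: 0.0
```

```bash
python3 -m pendant '[[0.32,0.03,0.05,0,0,0,1],[0.32,0.03,0.05,0,0,0,1],[0.17,0.016,0.14,0,0,0,1],[0.17,0.016,0.13,0,0,0,1],[0.19,0.018,0.1,0,0,0,1],[0.19,0.018,0.1,0,0,0,1],[0.21,0.02,0.06,0,0,0,1],[0.21,0.02,0.06,0,0,0,1],[0,0,0,0,0,0,1]]'; python3 -m pendant '[[0.21,0.02,0.02,0,0,0,1],[0.21,0.02,0.02,0,0,0,1],[0.21,0.02,-0.02,0,0,0,1],[0.21,0.02,-0.03,0,0,0,1],[0,0,0,0,0,0,1]]'; python3 -m pendant '[[0.15,0.015,-0.04,0,0,0,1],[0.15,0.015,-0.05,0,0,0,1],[0.15,0.015,-0.06,0,0,0,1],[0.15,0.015,-0.07,0,0,0,1],[0,0,0,0,0,0,1]]'
```

```text
clock: 32.17
tool_pos: [0.5191, 0.0972, 0.1383]
ee_rot: [0.999, 0.05, 0.001, 0.013]
force: [-1.0, 0.6, 0.9]
gripper_width: 0.004
grip_force: 0.7
clock: 32.58
tool_pos: [0.5439, 0.0995, 0.1371]
ee_rot: [0.999, 0.05, -0.0, 0.014]
force: [-0.5, 0.2, 0.2]
gripper_width: 0.004
grip_force: 0.1
clock: 33.0
tool_pos: [0.5612, 0.1012, 0.1303]
ee_rot: [0.999, 0.05, -0.001, 0.014]
force: [-0.7, 0.7, 0.1]
gripper_width: 0.004
grip_force: 0.0
```

```bash
python3 -m pendant '[[0,0,1,0,0,0,1],[0,0,1,0,0,0,1],[0,0,1,0,0,0,1],[-0.5,0,1,0,0,0,1],[-1,0,0,0,0,0,1],[-1,0,0,0,0,0,1],[-1,0,0,0,0,0,1],[-1,0,0,0,0,0,1],[-1,0,0,0,0,0,1],[0,0,0,0,0,0,1]]';python3 - <<'E'
from k import *
for n,(r0,r1,c0,c1),o in(('top',(192,262),(160),215),'full_z.png'),)if 0 else (('top',(192,262,160,215),'full_z.png'),('scene',(155,222,290,340),'full_w_scene.png')):
    i=optics.get_image(n);cv2.imwrite('pics/full_end_%s.png'%n,i)
    d=np.abs(i.astype(int)-cv2.imread('pics/'+o)).max(2);h=cv2.cvtColor(i,cv2.COLOR_BGR2HSV)
    print(n)
    for r in range(r0,r1):print(r,''.join('X' if v>40 else '.' for v in d[r,c0:c1]),''.join(('w' if S>45 and V>80 else '#' if V>190 else '+' if V>160 else 'g' if V>120 else 'd' if V>90 else '.') for H,S,V in h[r,c0:c1].astype(int)))
print('ring shut end top/scene',proj('top',hole+ex*.027),proj('scene',hole+ex*.027))
E
```

```text
clock: 33.83
tool_pos: [0.3909, 0.1009, 0.2507]
ee_rot: [0.999, 0.051, -0.002, 0.013]
force: [-0.9, 0.0, -0.4]
gripper_width: 0.008
grip_force: 0.0  File "<stdin>", line 2
    for n,(r0,r1,c0,c1),o in(('top',(192,262),(160),215),'full_z.png'),)if 0 else (('top',(192,262,160,215),'full_z.png'),('scene',(155,222,290,340),'full_w_scene.png')):
                                                                       ^
SyntaxError: unmatched ')'
```

```bash
python3 - <<'E'
from k import *
for n,(r0,r1,c0,c1),o in (('top',(192,262,160,215),'full_z.png'),('scene',(155,222,290,340),'full_w_scene.png')):
    i=optics.get_image(n);cv2.imwrite('pics/full_end_%s.png'%n,i)
    d=np.abs(i.astype(int)-cv2.imread('pics/'+o)).max(2);h=cv2.cvtColor(i,cv2.COLOR_BGR2HSV)
    print(n)
    for r in range(r0,r1):print(r,''.join('X' if v>40 else '.' for v in d[r,c0:c1]),''.join(('w' if S>45 and V>80 else '#' if V>190 else '+' if V>160 else 'g' if V>120 else 'd' if V>90 else '.') for H,S,V in h[r,c0:c1].astype(int)))
print('ring shut end top/scene',proj('top',hole+ex*.027),proj('scene',hole+ex*.027),status.get_state()['force'])
E
```

```text
top
192 ....................................................... ggwwwwwwwwwwwwwwwwwwwwwwwwwwwwwwwwwwwwwwwwwwwwwwwwwwwww
193 ....................................................... ggwwwwwwwwwwwwwwwwwwwwwwwwwwwwwwwwwwwwwwwwwwwwwwwwwwwww
194 ....................................................... ggwwwwwwwwwwwwwwwwwwwwwwwwwwwwwwwwwwwwwwwwwwwwwwwwwwwww
195 ....................................................... ggwwwwwwwwwwwwwwwwwwwwwwwwwwwwwwwwwwwwwwwwwwwwwwwwwwwww
196 ....................................................... ggwwwwwwwwwwwwwwwwwwwwwwwwwwwwwwwwwwwwwwwwwwwwwwwwwwwww
197 ....................................................... gggwwwwwwwwwwwwwwwwwwwwwwwwwwwwwwwwwwwwwwwwwwwwwwwwwwww
198 ....................................................... gggwwwwwwwwwwwwwwwwwwwwwwwwwwwwwwwwwwwwwwwwwwwwwwwwwwww
199 ....................................................... gggwwwwwwwwwwwwwwwwwwwwwwwwwwwwwwwwwwwwwwwwwwwwwwwwwwww
200 .........................XXXXXXX....................... ggdwwwwwwwwwwwwwwwwwwwwwww+ggggwwwwwwwwwwwwwwwwwwwwwwww
201 .......................XXXXXXXXXX...............
[... 13514 characters left out ...]
.................................... wwwwwwwwwwwwwwwwwwww......................gg++####
217 .................................................. wwwwwwwwwwwwwwwwwwwwwwwww.................gg+++###
218 .................................................. wwwwwwwwwwwwwwwwwwwwwwwwwwwwww............g+++####
219 .................................................. wwwwwwwwwwwwwwwwwwwwwwwwwwwwwwwwwwww.....dg+++####
220 .................................................. wwwwwwwwwwwwwwwwwwwwwwwwwwwwwwwwwwwwwww..dg+++####
221 .................................................. wwwwwwwwwwwwwwwwwwwwwwwwwwwwwwwwwwwwwwwwwgg+++####
ring shut end top/scene [187.584 200.681] [310.592 204.576] [-0.652  0.309 -0.738]
```

The ring lies shut around the tip: its end is at top (187,200.5) and scene (312,203.5), as predicted. The robot is clear.

```bash
python3 -c "
from workcell import hand_in
print(hand_in())"
```

```text
the job is handed in; nothing more can be done
None
```

The job is handed in: strap closed over the stud, linchpin home, its ring snapped shut around the tip as checked in both camera views, and the arm clear at about 34 s of the 72 s allowed; the hand-in returned no verdict, and I did not re-measure the bottle and spanner.

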